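# Show the ceramic cat on the light plinth

## Task

Put the cat figurine on show: take the stapler off the round panel of the light plinth and lay it flat in the top clear tray, then stand the cat gently, upright, in the middle of that panel. After that switch the light on by pressing the black bar hidden under the plinth's front lip upwards from below for a moment, and last set the dimmer lever to half, standing straight up. Don't tip the cat over, and leave everything else on the desk where it is.

Things in the scene. Friction and masses are not known exactly. Their poses are not given: they have to be found in the camera images.
- plinth: Fixed display light plinth, wood top on a dark steel body; origin on the desk under the centre of its top plate. Own -x = front, towards the robot (yaw within 0.2 rad). Top plate x -85..85, y -135..135 mm, underside 112 and top 124 mm high. The body below spans only x -25..85, so the front 60 mm of plate overhang as a lip. On top: round white panel (+y), black lever (-y).
- panel_center (a point): Centre of the upper face of the plinth's round white panel, 120 mm in diameter, raised 4 mm over the plate (upper face 128 mm above the desk). It lies at x = 0, y = +55 mm of the plinth and turns with it. The stapler starts on it.
- switch_point (a point): Lowest mid-point of the power switch: black bar 134 mm long (plinth's y), 14 mm thick, 32 mm tall, lower edge round, on pins under the lip, at plinth x -66, y 20, z 70 mm: front 12 mm behind the lip's edge, bottom 42 mm below the lip, 34 mm free behind it. Moves only up, 8 mm, on a spring (1.5 to 3.9 N), and springs back. Push from below, fingers leaning forward 30 to 50 degrees from vertical.
- power_bar (a joint): How far the power switch bar is pushed up, in m: 0 as found, 0.008 at its stop; it counts as pressed above 0.004 for 0.2 s.
- dimmer (a joint): Angle of the dimmer lever in rad: 0 = leaning 0.7 rad (40 degrees) to the plinth's front (-x), 0.7 = straight up (half), 1.4 = leaning 40 degrees to the back (+x). It starts leaning to the front and stays wherever it is left (friction; about 1 N at the knob moves it).
- dimmer_tip (a point): Centre of the black ball knob (26 mm in diameter) on the dimmer lever, a 10 mm steel rod, 80 mm from pivot axis (parallel to the plinth's y) to the knob's centre. Pivot at plinth x 30, y -95, z 146 mm, on a black block 70 x 50 x 25 mm. The lever swings in the plinth's x-z plane.
- trays: Fixed rack of three clear acrylic trays, one above the other, at the left; origin on the desk under its centre. Each tray is 260 mm (own x) by 180 mm (own y), walls 4 mm thick, 30 mm high; the top tray's floor is 132 mm and its rim 158 mm above the desk. The fidget cube lies in the far (+x) end of the top tray, x 80..95, y -40..40 mm.
- tray_spot (a point): Middle of the clear part of the top tray's floor (132 mm above the desk), 35 mm from the rack's centre towards its own -x end; 180 by 170 mm are free around it, enough for the stapler laid along the rack's x.
- stapler_center (a point): Centre, 23 mm above its underside, of the steel desk stapler: 130 mm long (own x), 34 mm wide (own y), 46 mm high, flat parallel sides, about 0.25 kg. It starts lying on the round panel, roughly along the plinth's y. z is its own up axis.
- cat_center (a point): Axis of the white ceramic cat figurine, 46 mm above its underside: round body 50 mm in diameter from 12 to 64 mm height on a 58 mm foot, ball head 42 mm in diameter up to 95 mm, ears to 104 mm; about 0.22 kg, fragile. It stands in the right corner of the desk with the pen cup and the mug, in any of their three places, at any yaw. z is its own up axis.
- pen_cup: Bystander: stainless steel pen cup, 72 mm in diameter and 95 mm high, pens standing up to 155 mm; origin at the centre of its underside; at the right of the desk.
- mug: Bystander: blue ceramic mug, 76 mm in diameter, 85 mm high, with a handle; origin at the centre of its underside; at the right of the desk.
- fidget_cube: Bystander: yellow plastic fidget cube of 38 mm in the top tray; origin at the centre of its underside.
- mouse: Bystander: grey computer mouse 105 x 60 x 34 mm, lying near the robot, left of centre; origin at the centre of its underside.
Not all that is in view belongs to the job. Leave any green look-alike of the part that bears stapler_center alone.

How it is judged:
On the way, in this order (a step that is already met when the one before it is completed fails the run):
1. the stapler lies released in the top tray (x of stapler_center in the frame of trays between -0.115 and 0.115 m and y of stapler_center in the frame of trays between -0.075 and 0.075 m and z of stapler_center in the frame of trays between 0.145 and 0.17 m and angle between stapler_center's own z axis and vertical below 0.2 rad and linear speed of stapler below 0.03 m/s and contact force between stapler and the fingers below 0.1 N), for 0.2 s.
2. the cat stands released and upright in the middle of the panel (horizontal distance between cat_center and panel_center below 0.025 m and z of cat_center in the frame of plinth between 0.168 and 0.18 m and angle between cat_center's own z axis and vertical below 0.1 rad and linear speed of cat below 0.03 m/s and contact force between cat and the fingers below 0.1 N), for 0.2 s.
3. the power bar under the lip is pressed up by the gripper (value of joint power_bar above 0.004 m and contact force between power_bar and the fingers above 0.5 N), for 0.2 s.
4. the dimmer lever stands straight up (value of joint dimmer between 0.57 and 0.83 rad), for 0.2 s.
At the end, for the whole second after the job is handed in: Stapler flat (0.2 rad), released, on the top tray's floor; cat released, upright (0.1 rad) on the panel within 25 mm of its centre; bar pressed up over 4 mm for 0.2 s after that and sprung back; lever within 0.13 rad of straight up; bystanders within 30 mm of their places (all of step 1 and all of step 2 and all of step 4 and value of joint power_bar below 0.002 m); the robot touches nothing.
It fails at once if a bystander (pen cup, mug, fidget cube or mouse) is moved more than 30 mm (distance of any of pen_cup, mug, fidget_cube, mouse from where it was at the start of the episode above 0.03 m).
It fails at once if the cat is tipped over (more than 60 degrees) (angle between cat_center's own z axis and vertical above 1.05 rad).
It fails at once if the cat is knocked or dropped on the plinth (over 60 N) (contact force between cat and plinth above 60 N).
It also fails if it takes over 72 s, if anything falls off the work surface, if the arm or the gripper's body presses on something with over 40 N, if the wrist force passes 120 N, or if a joint passes its speed limit or range.

## Robot

A 6-joint arm with a two-finger parallel gripper is mounted at the origin on the work surface. World frame = base frame: x ahead of the robot, y to its left, z up, the work surface at z = 0. Lengths are in m, angles in rad, forces in N, time in s.
With the tool pointing down it reaches from about 0.375 to 0.9 m from the base axis. Payload 3.1 kg.
Tool frame: the origin (TCP) lies midway between the tips of the shut fingers; the grasp point (between the pads) lies grip_point_offset behind it (grip_point_offset is the distance from the TCP to the grasp point, in m); y points along the fingers, z is the direction in which the jaws open and shut, and the axes are right-handed (so a half turn about y gives the same grasp; the last joint's range is limited). The gripper opens to 87 mm and grips with 3 to 60 N. Pads are 19 mm wide; open, the fingers measure 117 mm over their backs; the gripper's body (75 mm by 190 mm) begins 51 mm behind the grasp point.
Start: joints at [-1.278, 0.527, 1.433, -0, 1.181, -0.178], TCP at [0.284, -0.557, 0.223] pointing down, gripper open.
Joint ranges: [-3.08, 3.08], [-0.75, 2.2], [0.22, 2.44], [-1.43, 4.57], [0, 2.65], [-2.85, 2.85]. Speed limits (rad/s): [2.79, 2.79, 3.14, 3.14, 3.14, 3.14].

## Interface

Orientations are given as a unit quaternion [x, y, z, w].
In Python, from rig import * gives the robot as it stands.
- The arm moves only by the tool jog_arm, never from a script. Its argument "increments" is a list that holds one entry, the list of rows, each a list of 7 numbers: the turn, a rotation vector about the world's x, y, z in degrees, then the shift along the world's x, y, z in m, then the closure, from -1 (fully open) to 1 (shut), so that 0 is half open. In form: [[[rx, ry, rz, x, y, z, jaw], ...]]. A call has 1 to 8 rows; each row is the pose to reach, as a shift and turn from the pose measured when the call began; what a row does not reach only later rows make up. A row lasts 1/10 s, in which the tool goes at most 50 mm and 8.59 degrees, less where a joint would pass 70% of its speed; a pose out of reach is approached as far as the arm can. A call with a gripper value outside its range is refused whole. The fingers move at their own pace and stop on an object; "squeeze" is the grip in N (left out, the last holds). Time passes only in rows, so rows that repeat a pose let the fingers close. It gives the time, the measured TCP pose, the force and the opening at its end, in the units of the state.
- get_obs(): the state, without advancing time (a new reading comes with each control period).
- camera(name): name is "scene" or "top" or "wrist"; returns the picture (400x640x3 uint8, red, green, blue); there is no depth.
- camera_info(name): a dict with "K" (3x3 intrinsics, pixels), "k1" (the pictures are not rectified: a ray, as slopes to the right and down, at radius r is drawn at 1 + k1 r^2 times it, then the intrinsics apply), "R" (3x3) and "t" (3): a world point X has camera coordinates R X + t. Camera axes: x right, y down, z forward; pixel columns grow to the right and rows downward; lengths in m; the calibration is good to about 2 mm. A picture is of the moment at which its call begins: read the wrist's pose just before it. camera_info takes no time and is no camera call; for the wrist camera it gives the pose at the moment of the call.
- hand_in(): hands the job in, once; it reports no verdict.
The state is a dict: "time": time; "q": joint angles; "joint_velocities": joint speeds; "joint_torque": joint torques, N m; "position": TCP position; "tool_rot": TCP orientation; "ft_force": force on the tool from outside, world axes, zero at the start; "moment": the same for the moment, N m; "grip_width": finger opening in m.
Only numpy, scipy, OpenCV 4.12 (cv2) and the standard library are available. Lean on these libraries where they do the work, as an engineer would, in place of code of your own. Each camera call takes 0.05 s, during which the arm holds its last target.

## Working session

There is one attempt and no reset: what is moved stays moved. The work goes in short steps, Python scripts to look and compute and a tool call to move; the robot and the scene stay as the last step left them, time stands still between calls to the robot, and variables do not carry over. Pictures are saved under pics/ and viewed, and the job is handed in when it is done.

Besides the shell and the picture viewer there is one more tool, called after ">>>" as name(argument=value, ...) on one line, values as JSON. jog_arm: Moves the arm, as the interface text tells. Its arguments: {"type":"object","properties":{"increments":{"type":"array","items":{"type":"array","items":{"type":"array","items":{"type":"number"}}}},"squeeze":{"type":"number"}},"required":["increments"]}

```bash
ls; mkdir -p pics
python3 - <<'E'
from rig import *
import cv2
o=get_obs()
for k,v in o.items(): print(k,v)
for n in ["scene","top","wrist"]:
    ci=camera_info(n); print(n,ci)
    cv2.imwrite(f"pics/{n}0.png",cv2.cvtColor(camera(n),cv2.COLOR_RGB2BGR))
E
```

```text
pics
time 0.0
q [-1.27852408e+00  5.28467297e-01  1.43387243e+00  4.97743736e-06
  1.18138512e+00 -1.78524136e-01]
joint_velocities [-0.00085113 -0.00211044  0.00094807 -0.00045637  0.00075029 -0.0008555 ]
joint_torque [ 6.71198140e-04 -4.40038955e+01 -1.76594049e+01  6.31857547e-02
  5.81008068e-02 -1.64545013e-04]
position [ 0.28330271 -0.55630285  0.22158043]
tool_rot [-0.16495915  0.68835836 -0.68685292  0.16487669]
ft_force [-0.19054848 -0.06327224  0.81785595]
moment [-0.03227394 -0.02058056 -0.00703628]
grip_width 0.0871207211201377
scene {'K': array([[405.46775947,   0.        , 317.33216822],
       [  0.        , 405.46775947, 196.10698927],
       [  0.        ,   0.        ,   1.        ]]), 'k1': -0.007718473694792213, 'R': array([[ 0.69788504,  0.71591883,  0.02041324],
       [ 0.3996415 , -0.36560615, -0.84060622],
       [-0.59434262,  0.59480448, -0.54126194]]), 't': array([-0.35873091, -0.09308724,  1.37685902])}
top {'K': array([[510.08078063,   0.        , 324.34562046],
       [  0.        , 510.08078063, 195.46838078],
       [  0.        ,   0.        ,   1.        ]]), 'k1': -0.16715104266261363, 'R': array([[ 0.00406477, -0.99996918,  0.00671634],
       [-0.98623651, -0.00511894, -0.16526142],
       [ 0.16529071, -0.00595215, -0.98622693]]), 't': array([-0.03307118,  0.5305165 ,  1.49662893])}
wrist {'K': array([[353.08093001,   0.        , 320.78395189],
       [  0.        , 353.08093001, 199.7363318 ],
       [  0.        ,   0.        ,   1.        ]]), 'k1': -0.022583636944790934, 'R': array([[ 0.45420313, -0.8908967 , -0.00160989],
       [-0.85521206, -0.43651504,  0.27940463],
       [-0.24962341, -0.12552966, -0.9601721 ]]), 't': array([-0.62482642, -0.03421834,  0.39060272])}
```

View pics/scene0.png

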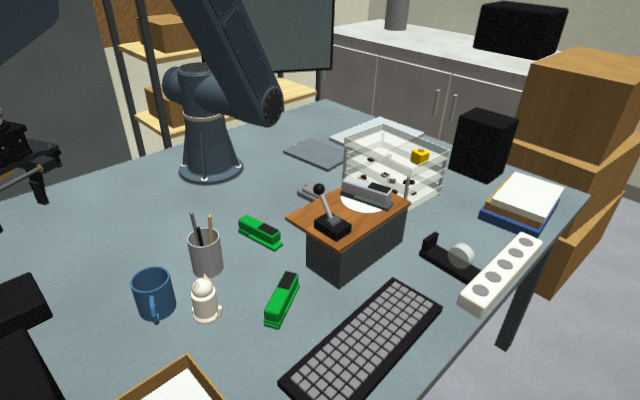

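View pics/top0.png

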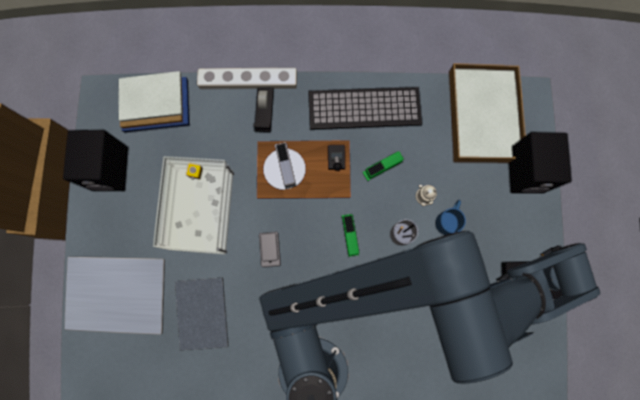

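View pics/wrist0.png

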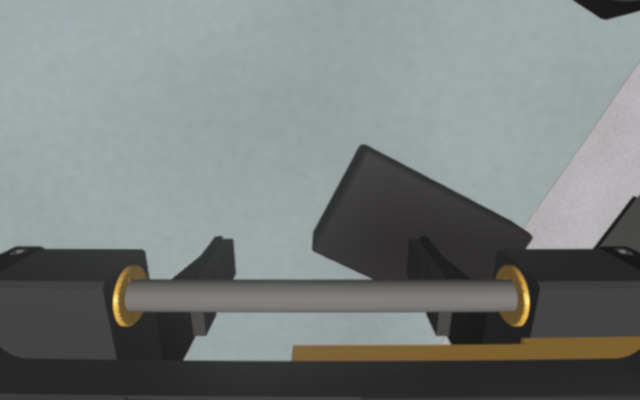

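The grey stapler is on the white panel at top (286,165) / scene (368,192). The green look-alikes are at top (350,233) and (383,165). The cat is at top (427,194) / scene (205,300), with the pen cup at top (404,232) and the mug at (450,220). I'll enlarge these to confirm.

```bash
cat > h.py <<'E'
from rig import *
import numpy as np, cv2
from scipy.spatial.transform import Rotation as Rot
np.set_printoptions(precision=4,suppress=True)
def ray(ci,uv):
    K=ci['K'];d=np.array([(uv[0]-K[0,2])/K[0,0],(uv[1]-K[1,2])/K[1,1]])
    u=d.copy()
    for _ in range(30): u=d/(1+ci['k1']*(u@u))
    R=np.array(ci['R']);t=np.array(ci['t'])
    v=R.T@np.array([u[0],u[1],1]); return -R.T@t, v/np.linalg.norm(v)
def atz(ci,uv,z):
    c,v=ray(ci,uv); return c+v*(z-c[2])/v[2]
def tri(l):
    A=np.zeros((3,3));b=np.zeros(3);rs=[ray(c,u) for c,u in l]
    for c,v in rs:
        P=np.eye(3)-np.outer(v,v);A+=P;b+=P@c
    x=np.linalg.solve(A,b);return x,[np.linalg.norm((np.eye(3)-np.outer(v,v))@(x-c)) for c,v in rs]
def proj(ci,X):
    p=np.array(ci['R'])@np.array(X)+np.array(ci['t']);u=p[:2]/p[2];u=u*(1+ci['k1']*(u@u))
    return ci['K'][:2,:2]@u+ci['K'][:2,2]
def save(n,im): cv2.imwrite("pics/"+n,cv2.cvtColor(im,cv2.COLOR_RGB2BGR))
def crop(im,x0,y0,x1,y1,s): return cv2.resize(im[y0:y1,x0:x1],None,fx=s,fy=s,interpolation=cv2.INTER_CUBIC)
E
python3 - <<'E'
import cv2
def c(n,o,x0,y0,x1,y1,s):
    im=cv2.imread("pics/"+n); cv2.imwrite("pics/"+o,cv2.resize(im[y0:y1,x0:x1],None,fx=s,fy=s,interpolation=cv2.INTER_CUBIC))
c("scene0.png","s_pl.png",280,110,450,290,4.4 and 3.3)
c("top0.png","t_pl.png",150,130,360,270,3.8)
c("top0.png","t_cat.png",380,170,480,250,6)
c("scene0.png","s_cat.png",120,200,240,340,4.2)
E
```

```text
(no output)
```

View pics/s_pl.png

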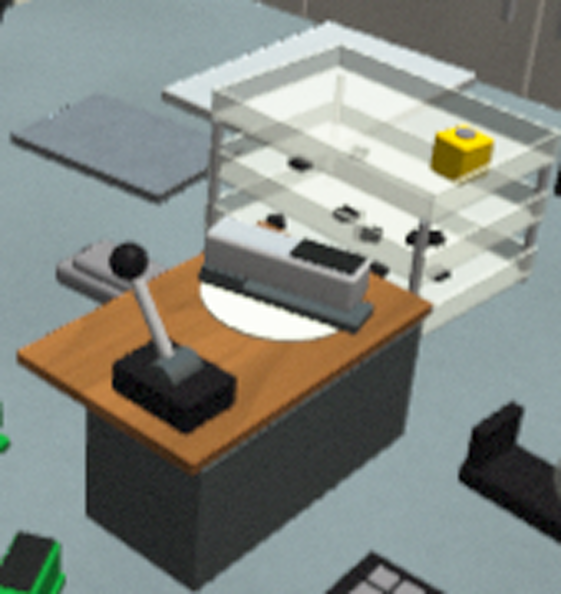

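View pics/t_pl.png

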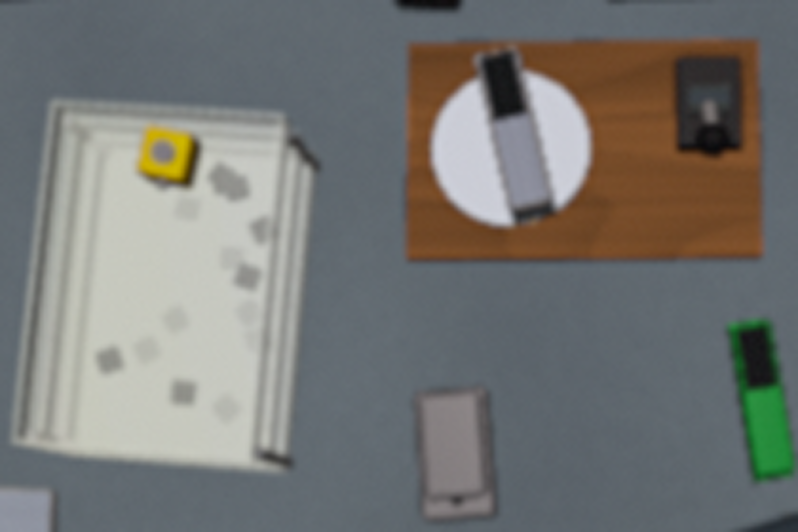

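View pics/t_cat.png

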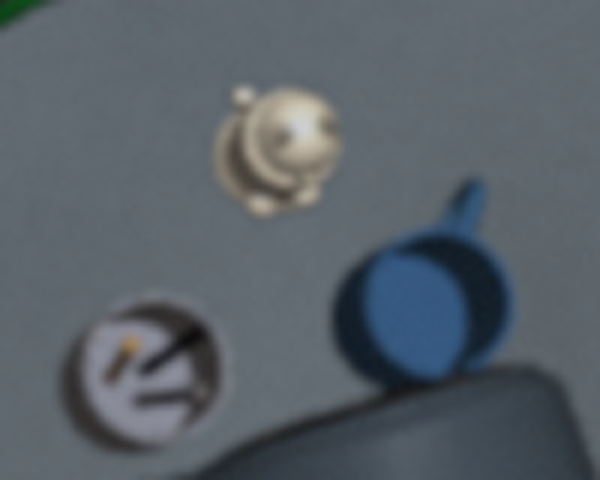

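View pics/s_cat.png

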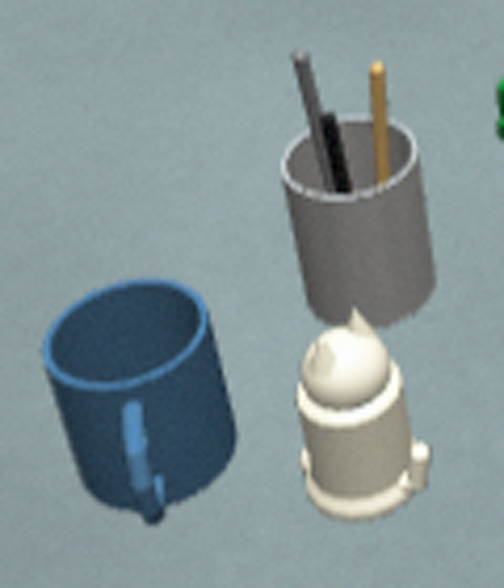

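The crops confirm it: the only grey stapler is on the panel (top ~(286,165)), lying along world x rather than along the plinth's y as the text says. The green ones at top (350,233) and (383,165) are decoys. Next I'll triangulate.

Run:
```python
from h import *
T=camera_info("top");S=camera_info("scene")
o=get_obs();print(grip_point_offset, Rot.from_quat(o['tool_rot']).as_matrix())
tp=lambda x,y:(150+x/3.8-.37,130+y/3.8-.37); sp=lambda x,y:(280+x/3.3-.35,110+y/3.3-.35)
tc=lambda x,y:(380+x/6-.42,170+y/6-.42); sc=lambda x,y:(120+x/4.2-.38,200+y/4.2-.38)
for n,a,b in [("pl +x-y",(758,40),(195,467)),("pl +x+y",(408,42),(432,308)),("pl -x-y",(762,257),(20,355)),("knob",(711,137),(129,261)),
 ]:
    print(n,*tri([(T,tp(*a)),(S,sp(*b))]), atz(T,tp(*a),.124), atz(S,sp(*b),.124))
print("pl -x+y",atz(T,tp(407,260),.124))
print("panel c",atz(T,tp(511,148),.128))
for n,p in [("st A",(475,57)),("st B",(518,47)),("st C",(553,208)),("st D",(512,218))]:print(n,atz(T,tp(*p),.165))
print("cat head",tri([(T,tc(293,137)),(S,sc(347,368))]))
print("cat ear?",tri([(T,tc(288,128)),(S,sc(358,312))]))
print("cat foot",atz(T,tc(262,160),0.005), "scene foot", atz(S,sc(358,488),0.005))
print("cat head z.074",atz(T,tc(293,137),.074),atz(S,sc(347,368),.074))
print("tail",tri([(T,tc(243,97)),(S,sc(420,450))]))
print("cup rim",tri([(T,tc(150,373)),(S,sc(350,160))]),"mug rim",tri([(T,tc(430,310)),(S,sc(128,334))]))
for n,a,b in [("tray +x-y rim",(285,113),(427,200)),("tray +x+y rim",(53,101),(555,133)),("tray -x-y",(280,468),(215,92)),("tray -x+y",(12,442),(342,47))]:
    print(n,*tri([(T,tp(*a)),(S,sp(*b))]),atz(T,tp(*a),.158),atz(S,sp(*b),.158))
print("cube",tri([(T,tp(165,153)),(S,sp(463,133))]))
```

```text
0.0187 [[-0.8912 -0.0004  0.4536]
 [-0.4536  0.0016 -0.8912]
 [-0.0003 -1.     -0.0016]]
pl +x-y [ 0.6815 -0.1028  0.1216] [np.float64(0.0011413175420481845), np.float64(0.0011413175420480785)] [ 0.6816 -0.1018  0.124 ] [ 0.6827 -0.1059  0.124 ]
pl +x+y [0.6774 0.166  0.1194] [np.float64(0.0033497650087853993), np.float64(0.0033497650087855333)] [0.6789 0.1676 0.124 ] [0.6792 0.1564 0.124 ]
pl -x-y [ 0.5129 -0.1046  0.1201] [np.float64(0.00042916000016376705), np.float64(0.00042916000016379394)] [ 0.5125 -0.1041  0.124 ] [ 0.5168 -0.1084  0.124 ]
knob [ 0.5825 -0.0649  0.2138] [np.float64(0.0026949161196289503), np.float64(0.0026949161196289533)] [ 0.6049 -0.0656  0.124 ] [0.4789 0.0358 0.124 ]
pl -x+y [0.5088 0.1636 0.124 ]
panel c [0.5946 0.0862 0.128 ]
st A [0.6559 0.1117 0.165 ]
st B [0.6637 0.0797 0.165 ]
st C [0.5414 0.0517 0.165 ]
st D [0.5338 0.0818 0.165 ]
cat head (array([ 0.5354, -0.343 ,  0.0754]), [np.float64(0.0020014357084404003), np.float64(0.0020014357084404)])
cat ear? (array([ 0.535 , -0.3335,  0.1052]), [np.float64(0.0011025930847043213), np.float64(0.001102593084
[... 505 characters left out ...]
rim [0.6106 0.2511 0.1537] [np.float64(0.005874675041660547), np.float64(0.005874675041660484)] [0.6143 0.2542 0.158 ] [0.6121 0.2377 0.158 ]
tray +x+y rim [0.6196 0.43   0.158 ] [np.float64(0.0048963974038423955), np.float64(0.004896397403842375)] [0.6238 0.4333 0.158 ] [0.6176 0.4238 0.158 ]
tray -x-y [0.3555 0.2549 0.1578] [np.float64(0.008467068296487433), np.float64(0.00846706829648725)] [0.3495 0.2486 0.158 ] [0.3596 0.2629 0.158 ]
tray -x+y [0.3644 0.4505 0.1524] [np.float64(0.002210325937384519), np.float64(0.002210325937384509)] [0.3657 0.4502 0.158 ] [0.3717 0.4366 0.158 ]
cube (array([0.5786, 0.339 , 0.1721]), [np.float64(0.0022096217296118104), np.float64(0.0022096217296116477)])
```

Working numbers:

| Item | Position / orientation |
|---|---|
| Plinth | (0.595, 0.031), yaw about 0.013 |
| Stapler | (0.599, 0.081), yaw about 0.23 |
| Cat | (0.536, -0.342) |
| Rack | (0.488, 0.347) |

I'll move to a hover over the stapler.

>>> jog_arm(increments=[[[0,0,0,0.01,0.02,0.05,-1],[0,0,-5,0.05,0.1,0.08,-1],[0,0,-14,0.316,0.637,0.09,-1],[0,0,-14,0.316,0.637,0.09,-1],[0,0,-14,0.316,0.637,0.09,-1],[0,0,-14,0.316,0.637,0.09,-1],[0,0,-14,0.316,0.637,0.09,-1],[0,0,-14,0.316,0.637,0.09,-1]]])

```text
time: 0.95
position: [0.447, -0.2256, 0.2976]
tool_rot: [-0.08, 0.703, -0.702, 0.08]
ft_force: [0.7, -0.5, -0.6]
grip_width: 0.0866
```

>>> jog_arm(increments=[[[0,0,0,0.152,0.307,0.0,-1],[0,0,0,0.152,0.307,0.0,-1],[0,0,0,0.152,0.307,0.0,-1],[0,0,0,0.152,0.307,0.0,-1],[0,0,0,0.152,0.307,0.0,-1],[0,0,0,0.152,0.307,0.0,-1],[0,0,0,0.152,0.307,0.0,-1],[0,0,0,0.152,0.307,0.0,-1]]])

```text
time: 1.75
position: [0.6005, 0.0866, 0.2971]
tool_rot: [-0.081, 0.704, -0.701, 0.082]
ft_force: [-0.9, 0.8, 0.0]
grip_width: 0.087
```

Run:
```python
from h import *
o=get_obs();ci=camera_info("wrist");im=camera("wrist");save("w1.png",im)
np.savez("w1.npz",K=ci['K'],k1=ci['k1'],R=ci['R'],t=ci['t'])
R=Rot.from_quat(o['tool_rot']).as_matrix();c=-np.array(ci['R']).T@ci['t']
print(o['time'],o['position'],o['q'],R[:,2]); print("cam",c,"fwd",ci['R'][2],"in tool",R.T@(c-o['position']))
```

```text
1.75 [0.6005 0.0866 0.2971] [-0.0429  0.4283  1.39    0.0043  1.3225  1.2947] [ 0.2301 -0.9732 -0.0038]
cam [0.6753 0.1028 0.4591] fwd [-0.2711 -0.0607 -0.9606] in tool [-0.0768 -0.1619  0.0008]
```

View pics/w1.png

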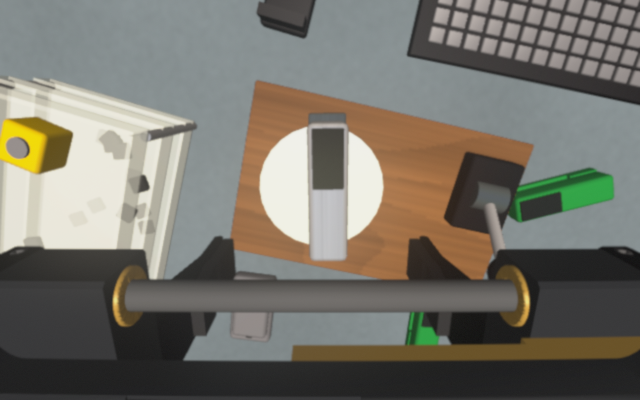

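The wrist view shows the stapler at (328,187), almost aligned with the tool. The panel centre is at about (321,185), and the plate corners are at (256,81), (531,145) and (232,245).

Run:
```python
from h import *
W=dict(np.load("w1.npz"));T=camera_info("top")
for n,p,z in [("far L",(309.5,121),.172),("far R",(346.5,121),.172),("near L",(309,259),.172),("near R",(347,259),.172),("far bottom mid",(328,114),.132),
 ("plate +x+y",(256,81),.124),("plate +x-y",(532,145),.124),("panel L",(259.5,185),.128),("panel R",(383,185),.128),("panel bottom?",(321,246),.128),("panel top",(321,126),.128),("cube top",(22,148),.17)]:
    print(n,atz(W,p,z))
# two-view height: black pad/grey boundary corner: wrist(313,190)/(343,190) ; top crop
tp=lambda x,y:(150+x/3.8-.37,130+y/3.8-.37)
print(tri([(W,(328,189)),(T,tp(510,117))]), tri([(W,(256,81)),(T,tp(408,42))]),tri([(W,(532,145)),(T,tp(758,40))]))
```

```text
far L [0.6557 0.1085 0.172 ]
far R [0.6625 0.0798 0.172 ]
near L [0.5384 0.0822 0.172 ]
near R [0.5462 0.0493 0.172 ]
far bottom mid [0.6628 0.0944 0.132 ]
plate +x+y [0.6758 0.1644 0.124 ]
plate +x-y [ 0.6801 -0.1014  0.124 ]
panel L [0.5825 0.1429 0.128 ]
panel R [0.6102 0.0269 0.128 ]
panel bottom? [0.5343 0.0704 0.128 ]
panel top [0.6507 0.098  0.128 ]
cube top [0.5796 0.3374 0.17  ]
(array([0.6066, 0.0825, 0.1804]), [np.float64(0.0009764456665180778), np.float64(0.0009764456665179755)]) (array([0.6762, 0.1647, 0.1321]), [np.float64(0.0018448073353548753), np.float64(0.001844807335354869)]) (array([ 0.6807, -0.1015,  0.1246]), [np.float64(0.000776510169227352), np.float64(0.0007765101692270909)])
```

>>> jog_arm(increments=[[[0,0,0,0,-0.006,-0.05,-1],[0,0,0,0,-0.006,-0.09,-1],[0,0,0,0,-0.006,-0.13,-1],[0,0,0,0,-0.006,-0.155,-1],[0,0,0,0,-0.006,-0.16,-1],[0,0,0,0,-0.006,-0.16,1],[0,0,0,0,-0.006,-0.16,1],[0,0,0,0,-0.006,-0.16,1]]], squeeze=25)

```text
time: 2.6
position: [0.6007, 0.0777, 0.1389]
tool_rot: [-0.08, 0.703, -0.702, 0.082]
ft_force: [0.2, 0.2, 0.2]
grip_width: 0.0706
```

>>> jog_arm(increments=[[[0,0,0,0,0,0,1],[0,0,0,0,0,0,1],[0,0,0,0,0,0.03,1],[0,0,0,0,0,0.07,1],[0,0,0,0,0,0.11,1],[0,0,0,0,0,0.12,1]]])

```text
time: 3.2
position: [0.6037, 0.0777, 0.2647]
tool_rot: [0.077, -0.702, 0.703, -0.086]
ft_force: [0.9, -0.3, -0.9]
grip_width: 0.0231
```

Run:
```python
from h import *
o=get_obs();print(o['grip_width'],o['ft_force'])
a=camera("wrist");b=camera("scene");save("w2.png",a);save("s2.png",crop(b,280,110,450,290,3.3))
print(get_obs()['grip_width'])
```

```text
0.023079338601253056 [ 0.8878 -0.3009 -0.9367]
0.014919352876388528
```

View pics/w2.png

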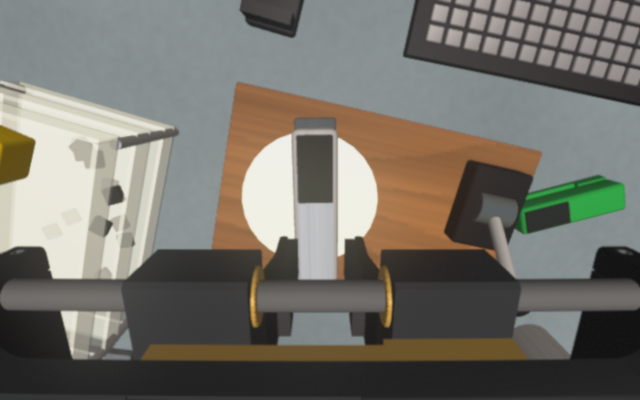

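View pics/s2.png

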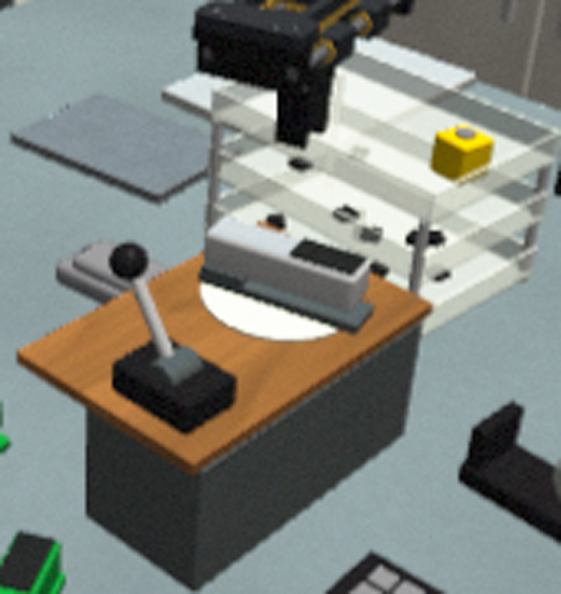

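I lifted before the slow fingers (about 80 mm/s) had closed, so the stapler hasn't moved. I'll pre-open, descend again, and wait for the close this time.

>>> jog_arm(increments=[[[0,0,0,-0.003,0.003,0,-0.4],[0,0,0,-0.003,0.003,0,-0.4],[0,0,0,-0.003,0.003,0,-0.4],[0,0,0,-0.003,0.003,-0.02,-0.4],[0,0,0,-0.003,0.003,-0.06,-0.4],[0,0,0,-0.003,0.003,-0.1,-0.4],[0,0,0,-0.003,0.003,-0.127,-0.4],[0,0,0,-0.003,0.003,-0.127,-0.4]]])

```text
time: 4.1
position: [0.5973, 0.0807, 0.1309]
tool_rot: [-0.08, 0.703, -0.702, 0.082]
ft_force: [0.2, -0.1, 0.7]
grip_width: 0.0602
```

>>> jog_arm(increments=[[[0,0,0,0,0,0,1],[0,0,0,0,0,0,1],[0,0,0,0,0,0,1],[0,0,0,0,0,0,1],[0,0,0,0,0,0,1],[0,0,0,0,0,0,1]]], squeeze=25)

```text
time: 4.7
position: [0.5975, 0.0807, 0.1314]
tool_rot: [-0.08, 0.703, -0.702, 0.083]
ft_force: [-0.1, -1.8, 0.7]
grip_width: 0.034
```

>>> jog_arm(increments=[[[0,0,0,0,0,0.03,1],[0,0,0,0,0,0.07,1],[0,0,0,0,0.01,0.1,1],[0,0,-4,-0.02,0.04,0.11,1],[0,0,-9,-0.045,0.08,0.11,1],[0,0,-12,-0.07,0.12,0.11,1],[0,0,-15,-0.09,0.16,0.11,1],[0,0,-15,-0.11,0.2,0.11,1]]])

```text
time: 5.5
position: [0.4857, 0.2818, 0.2409]
tool_rot: [0.012, 0.707, -0.707, -0.011]
ft_force: [0.9, 0.4, -3.1]
grip_width: 0.0341
```

>>> jog_arm(increments=[[[0,0,0,-0.02,0.035,0,1],[0,0,0,-0.033,0.065,0,1],[0,0,0,-0.033,0.065,0,1],[0,0,0,-0.033,0.065,0,1]]])

```text
time: 5.9
position: [0.4517, 0.347, 0.2403]
tool_rot: [-0.011, -0.707, 0.707, 0.01]
ft_force: [0.2, -0.1, -2.9]
grip_width: 0.0338
```

Run:
```python
from h import *
print(get_obs()['position'])
save("t3.png",crop(camera("top"),130,130,360,290,3.4)); save("w3.png",camera("wrist"))
```

```text
[0.4517 0.347  0.2403]
```

View pics/w3.png

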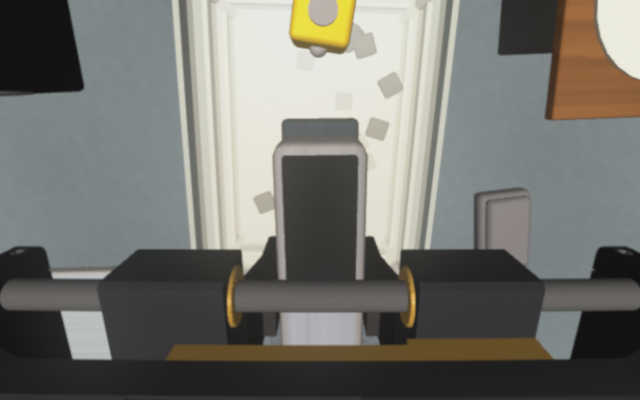

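View pics/t3.png

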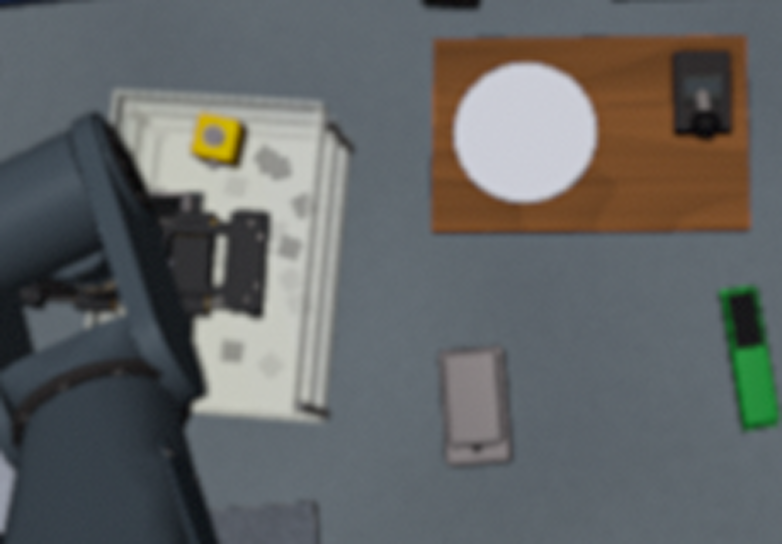

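The stapler is centred over the clear part of the top tray and parallel to it, with the cube well ahead. Lowering now.

>>> jog_arm(increments=[[[0,0,0,0,0,-0.035,1],[0,0,0,0,0,-0.065,1],[0,0,0,0,0,-0.085,1],[0,0,0,0,0,-0.095,1],[0,0,0,0,0,-0.1,1],[0,0,0,0,0,-0.103,1],[0,0,0,0,0,-0.104,1],[0,0,0,0,0,-0.104,1]]])

```text
time: 6.8
position: [0.4534, 0.3461, 0.1373]
tool_rot: [-0.013, -0.707, 0.707, 0.01]
ft_force: [-0.5, -0.1, -2.4]
grip_width: 0.0336
```

>>> jog_arm(increments=[[[0,0,0,0,0,-0.001,1],[0,0,0,0,0,-0.002,1],[0,0,0,0,0,-0.002,1]]])

```text
time: 7.1
position: [0.4534, 0.3462, 0.1356]
tool_rot: [0.013, 0.707, -0.707, -0.01]
ft_force: [-0.8, -0.1, -2.1]
grip_width: 0.0338
```

>>> jog_arm(increments=[[[0,0,0,0,0,-0.001,1],[0,0,0,0,0,-0.002,1],[0,0,0,0,0,-0.002,1],[0,0,0,0,0,-0.002,0.0],[0,0,0,0,0,-0.002,-0.3],[0,0,0,0,0,-0.002,-0.4],[0,0,0,0,0,-0.002,-0.4]]])

```text
time: 7.8
position: [0.4536, 0.3463, 0.1335]
tool_rot: [0.013, 0.707, -0.707, -0.01]
ft_force: [-0.1, 0.0, -0.1]
grip_width: 0.0569
```

>>> jog_arm(increments=[[[0,0,0,0,0,0.03,-0.4],[0,0,0,0,0,0.07,-0.4],[0,0,0,0,0,0.11,-0.4],[0,0,0,0,0,0.15,-0.4],[0,0,0,0,0,0.15,-0.4]]])

```text
time: 8.3
position: [0.4571, 0.3482, 0.2897]
tool_rot: [0.017, 0.709, -0.705, -0.006]
ft_force: [0.5, 0.3, 0.2]
grip_width: 0.0608
```

Run:
```python
from h import *
print(get_obs()['position'],get_obs()['ft_force'])
save("w4.png",camera("wrist"));save("s4.png",crop(camera("scene"),320,90,480,220,4))
```

```text
[0.4571 0.3482 0.2897] [0.5044 0.296  0.2083]
```

View pics/w4.png

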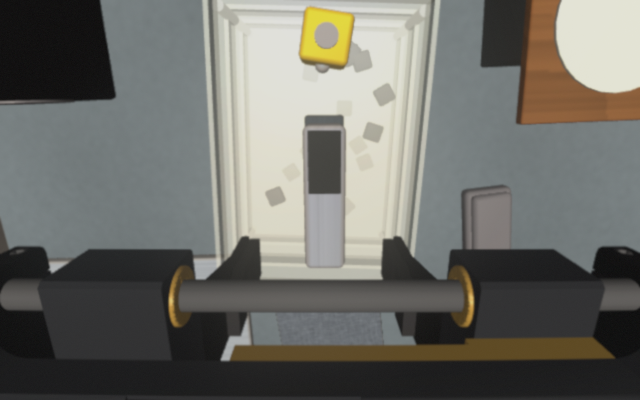

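View pics/s4.png

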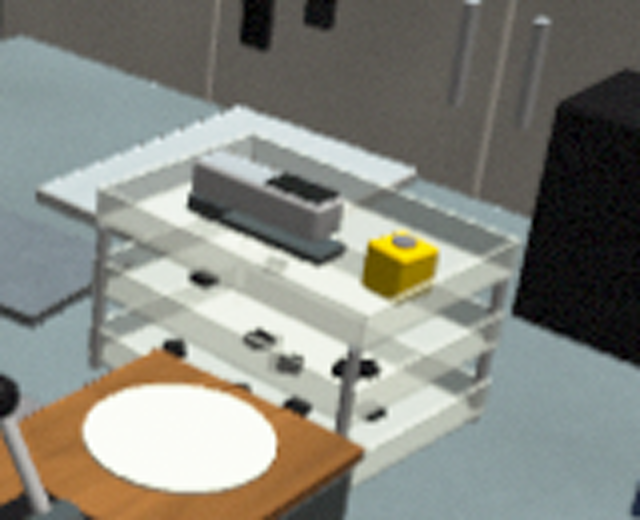

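The stapler lies flat and released in the middle of the tray, at wrist (324,192). Now over to the cat.

>>> jog_arm(increments=[[[0,0,0,0.005,-0.04,0.01,-0.7],[0,0,0,0.079,-0.69,0.02,-0.7],[0,0,0,0.079,-0.69,0.02,-0.7],[0,0,0,0.079,-0.69,0.02,-0.7],[0,0,0,0.079,-0.69,0.02,-0.7],[0,0,0,0.079,-0.69,0.02,-0.7],[0,0,0,0.079,-0.69,0.02,-0.7],[0,0,0,0.079,-0.69,0.02,-0.7]]])

```text
time: 9.2
position: [0.497, -0.0429, 0.2976]
tool_rot: [0.012, 0.708, -0.706, -0.011]
ft_force: [0.1, 0.4, 0.4]
grip_width: 0.0735
```

>>> jog_arm(increments=[[[0,0,0,0.039,-0.3,0,-0.7],[0,0,0,0.039,-0.3,0,-0.7],[0,0,0,0.039,-0.3,0,-0.7],[0,0,0,0.039,-0.3,0,-0.7],[0,0,0,0.039,-0.3,0,-0.7],[0,0,0,0.039,-0.3,0,-0.7],[0,0,0,0.039,-0.3,0,-0.7],[0,0,0,0.039,-0.3,0,-0.7]]])

```text
time: 10.0
position: [0.5349, -0.3435, 0.2946]
tool_rot: [0.012, 0.709, -0.705, -0.013]
ft_force: [-0.6, 0.2, -0.3]
grip_width: 0.074
```

Run:
```python
from h import *
o=get_obs();ci=camera_info("wrist");im=camera("wrist");save("w5.png",im)
np.savez("w5.npz",K=ci['K'],k1=ci['k1'],R=ci['R'],t=ci['t'])
print(o['position'],Rot.from_quat(o['tool_rot']).as_matrix()[:,2])
save("t5.png",crop(camera("top"),380,170,480,250,6))
```

```text
[ 0.5349 -0.3435  0.2946] [-0.0358 -0.9993 -0.0066]
```

View pics/w5.png

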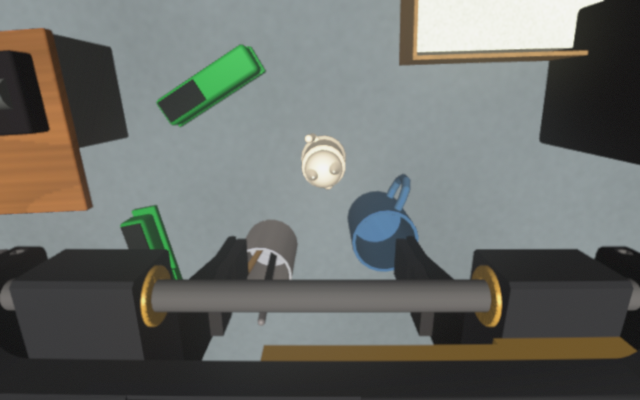

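The cat is at wrist (323,163), the mug at (382,235) and the pen cup at (270,260).

Run:
```python
from h import *
im=cv2.imread("pics/w5.png");cv2.imwrite("pics/w5c.png",cv2.resize(im[115:215,250:430],None,fx=4.4,fy=4.4,interpolation=cv2.INTER_CUBIC))
W=dict(np.load("w5.npz"));T=camera_info("top");S=camera_info("scene")
sc=lambda x,y:(120+x/4.2-.38,200+y/4.2-.38);tc=lambda x,y:(380+x/6-.42,170+y/6-.42)
print(atz(W,(323.5,167),.074),tri([(W,(323.5,167)),(T,tc(293,137)),(S,sc(347,368))]))
print("foot/body silhouette L R", atz(W,(301,158),.04),atz(W,(346,158),.04))
print("tail",atz(W,(308,139),.03),"mug",atz(W,(384,240),.085),"cup",atz(W,(268,265),.095))
```

```text
[ 0.5374 -0.346   0.074 ] (array([ 0.5364, -0.3441,  0.0755]), [np.float64(0.002227003257542221), np.float64(0.0028258611131737918), np.float64(0.0018000770640874833)])
foot/body silhouette L R [ 0.5425 -0.3194  0.04  ] [ 0.5406 -0.3728  0.04  ]
tail [ 0.5634 -0.3283  0.03  ] mug [ 0.4533 -0.4118  0.085 ] cup [ 0.4313 -0.2797  0.095 ]
```

View pics/w5c.png

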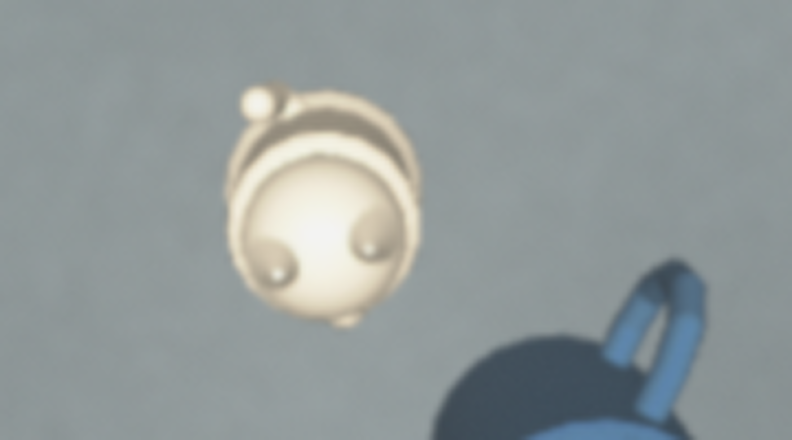

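>>> jog_arm(increments=[[[0,0,0,0.0015,-0.0015,-0.045,-0.7],[0,0,0,0.0015,-0.0015,-0.09,-0.7],[0,0,0,0.0015,-0.0015,-0.13,-0.7],[0,0,0,0.0015,-0.0015,-0.16,-0.7],[0,0,0,0.0015,-0.0015,-0.19,-0.7],[0,0,0,0.0015,-0.0015,-0.2,-0.7],[0,0,0,0.0015,-0.0015,-0.2,-0.7]]])

```text
time: 10.8
position: [0.536, -0.3402, 0.0946]
tool_rot: [0.009, 0.71, -0.704, -0.012]
ft_force: [0.1, -0.3, -0.4]
grip_width: 0.074
```

Run:
```python
from h import *
o=get_obs();print(o['position'],o['ft_force'],Rot.from_quat(o['tool_rot']).as_matrix()[:,1])
save("s6.png",crop(camera("scene"),120,200,270,340,4))
```

```text
[ 0.536  -0.3402  0.0946] [ 0.1353 -0.3095 -0.4267] [-0.0042  0.0091 -0.9999]
```

View pics/s6.png

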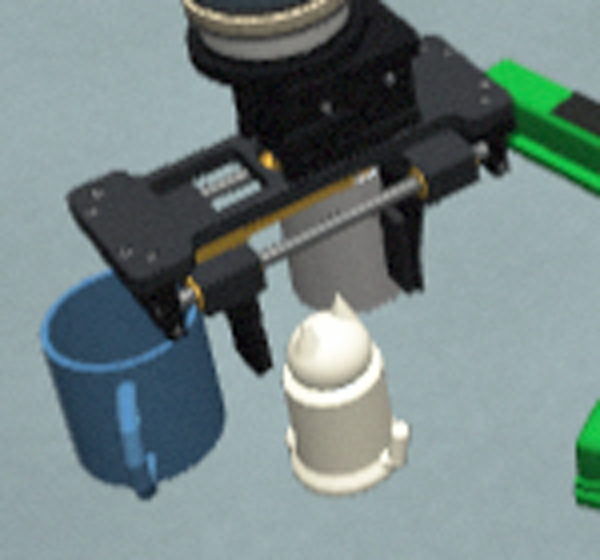

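>>> jog_arm(increments=[[[0,0,0,0.0005,-0.004,-0.01,-0.7],[0,0,0,0.0005,-0.004,-0.025,-0.7],[0,0,0,0.0005,-0.004,-0.04,-0.7],[0,0,0,0.0005,-0.004,-0.052,-0.7],[0,0,0,0.0005,-0.004,-0.056,-0.7],[0,0,0,0.0005,-0.004,-0.056,-0.7]]])

```text
time: 11.45
position: [0.5368, -0.3449, 0.0388]
tool_rot: [0.01, 0.71, -0.704, -0.012]
ft_force: [0.3, -0.3, 0.4]
grip_width: 0.0741
```

>>> jog_arm(increments=[[[0,0,0,0,0,0,0.2],[0,0,0,0,0,0,0.2],[0,0,0,0,0,0,0.2],[0,0,0,0,0,0,0.2],[0,0,0,0,0,0,0.2],[0,0,0,0,0,0,0.2]]], squeeze=15)

```text
time: 12.05
position: [0.5371, -0.345, 0.0393]
tool_rot: [0.01, 0.71, -0.704, -0.012]
ft_force: [0.2, 0.4, 2.1]
grip_width: 0.0495
```

>>> jog_arm(increments=[[[0,0,0,0,0,0.01,0.2],[0,0,0,0,0,0.03,0.2],[0,0,0,0,0,0.06,0.2],[0,0,0,0,0,0.1,0.2],[0,0,0,0,0,0.14,0.2],[0,0,0,0,0,0.18,0.2],[0,0,0,0,0,0.2,0.2]]], squeeze=20)

```text
time: 12.75
position: [0.5382, -0.3459, 0.2438]
tool_rot: [0.012, 0.708, -0.706, -0.01]
ft_force: [0.2, -0.2, -2.8]
grip_width: 0.0492
```

Run:
```python
from h import *
o=get_obs();print(o['position'],o['ft_force'],o['grip_width'])
save("s7.png",crop(camera("scene"),120,130,310,320,3))
```

```text
[ 0.5382 -0.3459  0.2438] [ 0.172  -0.1715 -2.8064] 0.049224911862165016
```

View pics/s7.png

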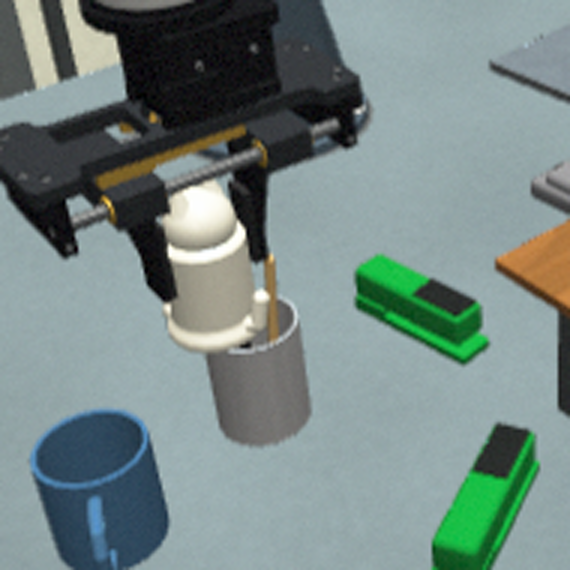

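The cat is held upright. I'll carry it high, over the lever.

>>> jog_arm(increments=[[[0,0,0,0.0,0.0,0.03,0.2],[0,0,0,0.005,0.03,0.06,0.2],[0,0,0,0.01,0.07,0.075,0.2],[0,0,0,0.016,0.11,0.075,0.2],[0,0,0,0.022,0.15,0.075,0.2],[0,0,0,0.028,0.19,0.075,0.2],[0,0,0,0.034,0.23,0.075,0.2],[0,0,0,0.04,0.27,0.075,0.2]]])

```text
time: 13.6
position: [0.5782, -0.0749, 0.3202]
tool_rot: [0.012, 0.707, -0.707, -0.01]
ft_force: [0.2, -0.3, -1.6]
grip_width: 0.0493
```

>>> jog_arm(increments=[[[0,0,0,0.005,0.04,0,0.2],[0,0,0,0.01,0.08,0,0.2],[0,0,0,0.015,0.12,0,0.2],[0,0,0,0.017,0.15,0,0.2],[0,0,0,0.017,0.158,0,0.2],[0,0,0,0.017,0.158,0,0.2]]])

```text
time: 14.2
position: [0.5943, 0.0842, 0.3191]
tool_rot: [0.01, 0.707, -0.707, -0.01]
ft_force: [0.5, -0.6, -3.3]
grip_width: 0.0496
```

>>> jog_arm(increments=[[[0,0,0,0,0.001,-0.03,0.2],[0,0,0,0,0.001,-0.065,0.2],[0,0,0,0,0.001,-0.1,0.2],[0,0,0,0,0.001,-0.125,0.2],[0,0,0,0,0.001,-0.138,0.2],[0,0,0,0,0.001,-0.142,0.2],[0,0,0,0,0.001,-0.142,0.2]]])

```text
time: 14.9
position: [0.5948, 0.0844, 0.1773]
tool_rot: [0.011, 0.707, -0.707, -0.01]
ft_force: [-0.3, 0.6, -0.4]
grip_width: 0.0493
```

Run:
```python
from h import *
o=get_obs();print(o['position'],o['ft_force'],o['grip_width'])
save("s8.png",crop(camera("scene"),280,90,450,270,3.3))
save("w8.png",camera("wrist"))
```

```text
[0.5948 0.0844 0.1773] [-0.2696  0.6337 -0.4223] 0.04928057109521803
```

View pics/s8.png

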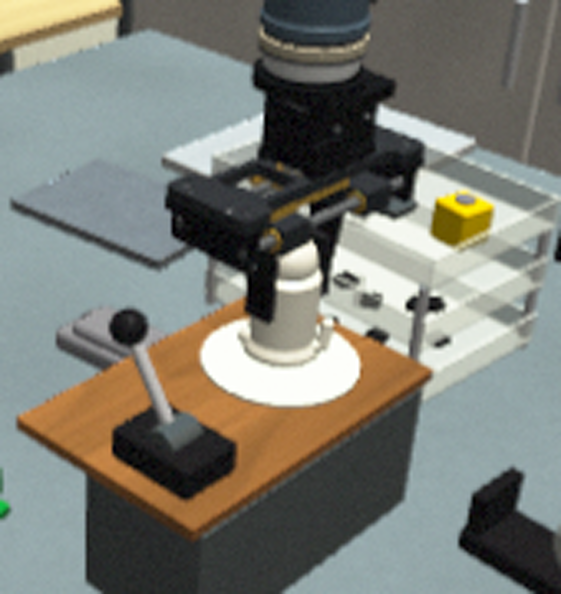

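View pics/w8.png

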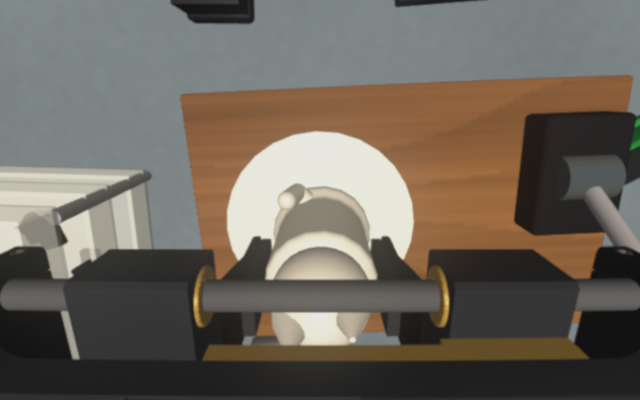

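The cat hovers just above the middle of the panel. I'll lower it in fine steps.

>>> jog_arm(increments=[[[0,0,0,0,0.001,-0.002,0.2],[0,0,0,0,0.001,-0.004,0.2],[0,0,0,0,0.001,-0.006,0.2],[0,0,0,0,0.001,-0.008,0.2],[0,0,0,0,0.001,-0.008,0.2]]])

```text
time: 15.5
position: [0.5952, 0.0858, 0.1702]
tool_rot: [0.011, 0.707, -0.707, -0.009]
ft_force: [-0.4, -0.9, -2.3]
grip_width: 0.0494
```

>>> jog_arm(increments=[[[0,0,0,0,0,-0.001,0.2],[0,0,0,0,0,-0.002,0.2],[0,0,0,0,0,-0.003,0.2],[0,0,0,0,0,-0.003,0.2],[0,0,0,0,0,-0.003,0.2]]])

```text
time: 16.0
position: [0.5954, 0.0858, 0.1674]
tool_rot: [0.011, 0.707, -0.707, -0.009]
ft_force: [-0.4, 0.9, -0.0]
grip_width: 0.0495
```

>>> jog_arm(increments=[[[0,0,0,0,0,-0.0005,0.2],[0,0,0,0,0,-0.0005,0.0],[0,0,0,0,0,-0.0005,-0.3],[0,0,0,0,0,-0.0005,-0.6],[0,0,0,0,0,-0.0005,-0.7],[0,0,0,0,0,-0.0005,-0.7],[0,0,0,0,0,-0.0005,-0.7],[0,0,0,0,0,-0.0005,-0.7]]])

```text
time: 16.8
position: [0.5954, 0.0858, 0.1669]
tool_rot: [0.011, 0.707, -0.707, -0.009]
ft_force: [0.7, 0.6, -0.6]
grip_width: 0.0734
```

>>> jog_arm(increments=[[[0,0,0,0,0,0.015,-0.7],[0,0,0,0,0,0.04,-0.7],[0,0,0,0,0,0.08,-0.7],[0,0,0,0,0,0.12,-0.7],[0,0,0,0,0,0.15,-0.7],[0,0,0,0,0,0.15,-0.7]]])

```text
time: 17.4
position: [0.5983, 0.0858, 0.3225]
tool_rot: [0.015, 0.707, -0.707, -0.005]
ft_force: [0.3, 0.9, 0.9]
grip_width: 0.0738
```

Run:
```python
from h import *
o=get_obs();print(o['position'],o['ft_force'],o['grip_width'])
save("s9.png",crop(camera("scene"),280,90,450,270,3.3))
ci=camera_info("wrist");save("w9.png",camera("wrist"))
np.savez("w9.npz",K=ci['K'],k1=ci['k1'],R=ci['R'],t=ci['t'])
```

```text
[0.5983 0.0858 0.3225] [0.3329 0.9234 0.8699] 0.07384425796671114
```

View pics/s9.png

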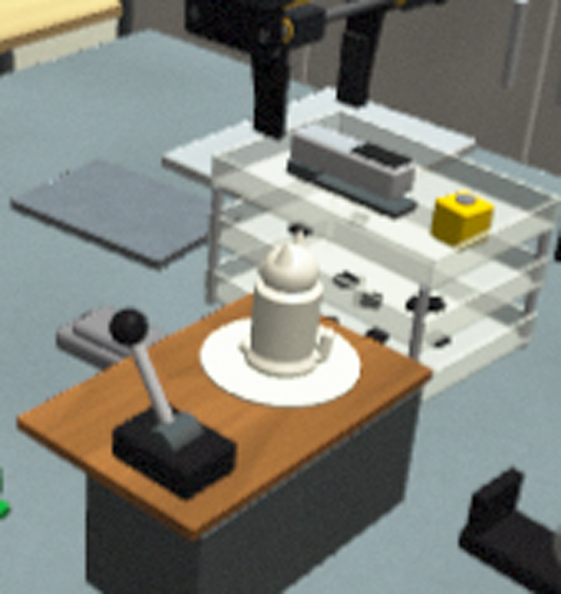

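View pics/w9.png

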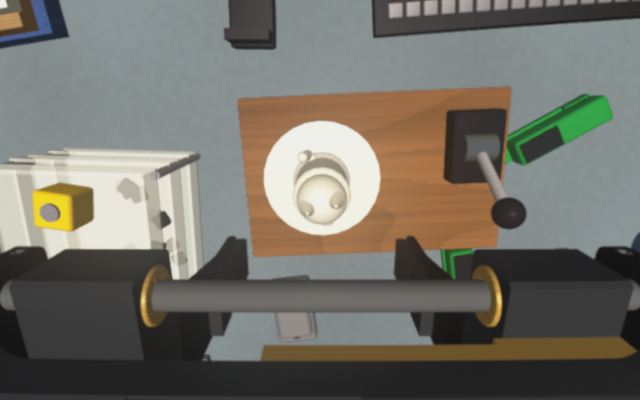

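The cat stands upright near the middle of the panel (wrist: head (322,200), panel (322,178)).

Run:
```python
from h import *
W=dict(np.load("w9.npz"));S=camera_info("scene")
print("cat",atz(W,(322,200.5),.202),"panel",atz(W,(322,178),.128))
sp=lambda x,y:(280+x/3.3-.35,90+y/3.3-.35)
print("cat head tri",tri([(W,(322,200.5)),(S,sp(289,265))]),"knob",tri([(W,(509,213)),(S,sp(129,327))]),atz(W,(509,213),.207))
print("plate front corners",atz(W,(252,257),.124),atz(W,(497,247),.124))
```

```text
cat [0.5927 0.0842 0.202 ] panel [0.5957 0.0839 0.128 ]
cat head tri (array([0.5934, 0.0836, 0.2083]), [np.float64(0.0012216346045873315), np.float64(0.0012216346045875231)]) knob (array([ 0.5807, -0.0664,  0.2129]), [np.float64(0.00036303429079145665), np.float64(0.0003630342907914488)]) [ 0.5791 -0.0695  0.207 ]
plate front corners [0.5078 0.1638 0.124 ] [ 0.5119 -0.1067  0.124 ]
```

The cat is within about 4 mm of the panel centre. Next the press: back off to the front, lean the tool 45° with fingers shut.

>>> jog_arm(increments=[[[0,0,0,-0.04,-0.005,0.0,1],[0,-8,0,-0.08,-0.01,0.0,1],[0,-16,0,-0.12,-0.02,0.0,1],[0,-24,0,-0.16,-0.03,-0.02,1],[0,-32,0,-0.17,-0.036,-0.05,1],[0,-40,0,-0.17,-0.036,-0.07,1],[0,-45,0,-0.17,-0.036,-0.07,1],[0,-45,0,-0.17,-0.036,-0.07,1]]])

```text
time: 18.3
position: [0.4361, 0.0833, 0.2628]
tool_rot: [0.208, 0.715, -0.628, 0.227]
ft_force: [1.0, 1.7, -0.2]
grip_width: 0.0177
```

Run:
```python
from h import *
o=get_obs();print(o['position'],o['q'],o['grip_width']);print(Rot.from_quat(o['tool_rot']).as_matrix())
T=camera_info("top")
tp=lambda x,y:(150+x/3.8-.37,130+y/3.8-.37)
print("mouse",[atz(T,tp(*p),.02) for p in [(420,392),(483,388),(494,515),(424,518)]])
print("cam",-camera_info("wrist")['R'].T@camera_info("wrist")['t'])
save("s10.png",crop(camera("scene"),200,50,450,270,3))
```

```text
[0.4361 0.0833 0.2628] [-0.2641  0.0562  2.2776  0.9057  0.3539  0.4884] 0.017703485466493446
[[-0.8101  0.5829  0.0625]
 [ 0.0132  0.1248 -0.9921]
 [-0.5861 -0.8029 -0.1088]]
mouse [array([0.4187, 0.1639, 0.02  ]), array([0.4223, 0.1134, 0.02  ]), array([0.3212, 0.103 , 0.02  ]), array([0.3183, 0.1587, 0.02  ])]
cam [0.4039 0.0612 0.438 ]
```

View pics/s10.png

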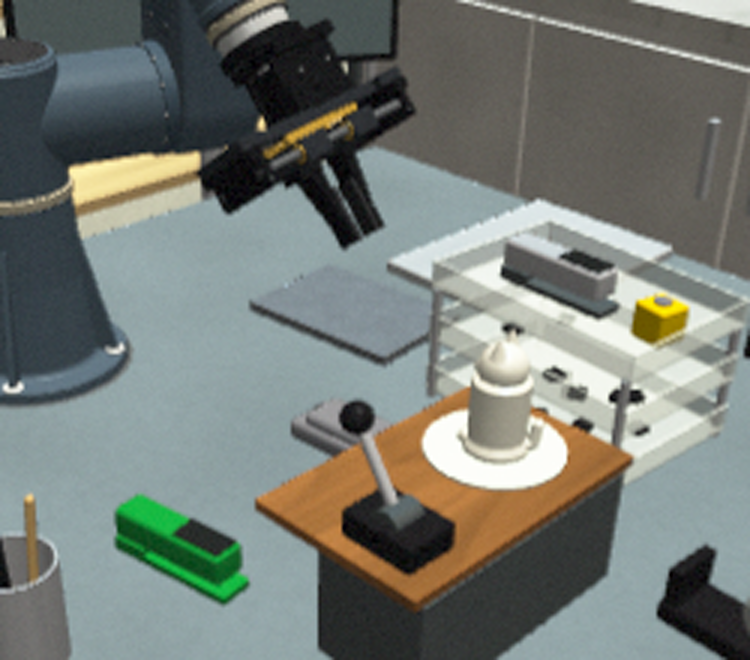

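```bash
cat >> h.py <<'E'
def tgt(lean,yaw=0):
    a=np.radians(lean);y=np.array([np.sin(a),0,-np.cos(a)]);z=np.array([0,-1.,0]);x=np.cross(y,z)
    return Rot.from_euler('z',yaw,degrees=True)*Rot.from_matrix(np.c_[x,y,z])
def delta(lean,pos,yaw=0):
    o=get_obs();r=(tgt(lean,yaw)*Rot.from_quat(o['tool_rot']).inv()).as_rotvec(degrees=True)
    m=Rot.from_quat(o['tool_rot']).as_matrix();d=m[:,1]
    print("t",o['time'],"pos",o['position'],"q",o['q'],"\nd",d,"z",m[:,2],"rot",r,"shift",np.array(pos)-o['position'],"ft",o['ft_force'],"w",o['grip_width'])
E
python3 -c "
from h import *
delta(42,(.43,.05,.15))"
```

```text
t 18.35 pos [0.435  0.0838 0.2618] q [-0.2648  0.0574  2.2803  0.9122  0.3541  0.4807] 
d [ 0.5815  0.1264 -0.8036] z [ 0.0634 -0.9919 -0.1102] rot [-6.1266 -6.1498 -3.9807] shift [-0.005  -0.0338 -0.1118] ft [-1.8208  0.1877 -0.9332] w 0.013850844546627493
```

>>> jog_arm(increments=[[[-2,-2,-1,0,-0.005,-0.02,1],[-4,-4,-3,0,-0.015,-0.045,1],[-6,-6,-4,0,-0.025,-0.07,1],[-6,-6,-4,0,-0.033,-0.095,1],[-6,-6,-4,0,-0.033,-0.11,1],[-6,-6,-4,0,-0.033,-0.11,1],[-6,-6,-4,0,-0.033,-0.11,1],[-6,-6,-4,0,-0.033,-0.11,1]]])

```text
time: 19.15
position: [0.4534, 0.0904, 0.2]
tool_rot: [0.253, 0.682, -0.636, 0.26]
ft_force: [-0.5, 0.5, -0.4]
grip_width: 0.0004
```

```bash
python3 -c "
from h import *
delta(42,(.46,.05,.06))"
```

```text
t 19.15 pos [0.4534 0.0904 0.2   ] q [-0.1668  0.33    2.4263  2.6552  0.3834 -1.2245] 
d [ 0.6749  0.0637 -0.7352] z [ 0.0321 -0.9979 -0.057 ] rot [-3.2772  0.5247 -1.8256] shift [ 0.0066 -0.0404 -0.14  ] ft [-0.472   0.4744 -0.3699] w 0.00037297417787252274
```

>>> jog_arm(increments=[[[-1,0,-1,0.02,-0.01,-0.02,1],[-3,0,-2,0.025,-0.02,-0.04,1],[-3,0,-2,0.025,-0.03,-0.06,1],[-3,0,-2,0.025,-0.04,-0.08,1],[-3,0,-2,0.025,-0.04,-0.1,1],[-3,0,-2,0.025,-0.04,-0.12,1],[-3,0,-2,0.025,-0.04,-0.12,1],[-3,0,-2,0.025,-0.04,-0.12,1]]])

```text
time: 19.95
position: [0.4899, 0.0534, 0.0806]
tool_rot: [0.255, 0.662, -0.659, 0.251]
ft_force: [-0.8, 0.6, 0.3]
grip_width: 0.0005
```

```bash
python3 -c "
from h import *
delta(42,(.48,.05,.045))"
```

```text
t 19.95 pos [0.4899 0.0534 0.0806] q [-0.2092  0.7917  2.4423  2.9485  0.8221 -1.589 ] 
d [ 0.6681  0.0019 -0.7441] z [-0.0034 -1.     -0.0056] rot [-0.3192 -0.0821  0.1936] shift [-0.0099 -0.0034 -0.0356] ft [-0.8034  0.6371  0.2971] w 0.0004550606277718139
```

>>> jog_arm(increments=[[[0,0,0,0.008,-0.002,-0.008,1],[0,0,0,0.014,-0.003,-0.018,1],[0,0,0,0.016,-0.003,-0.028,1],[0,0,0,0.018,-0.003,-0.035,1],[0,0,0,0.018,-0.003,-0.035,1]]])

```text
time: 20.45
position: [0.5086, 0.0503, 0.0449]
tool_rot: [0.255, 0.662, -0.659, 0.251]
ft_force: [-0.2, -1.8, 0.7]
grip_width: -0.0
```

```bash
python3 -c "
from h import *
delta(42,(.527,.05,.048))
save('s11.png',crop(camera('scene'),200,50,450,270,3))
save('w11.png',camera('wrist'))"
```

```text
t 20.45 pos [0.5086 0.0503 0.0449] q [-0.2064  0.893   2.3955  2.9597  0.876  -1.6018] 
d [ 0.6683  0.002  -0.7438] z [-0.0034 -1.     -0.0057] rot [-0.329  -0.0607  0.1928] shift [ 0.0184 -0.0003  0.0031] ft [-0.2381 -1.7934  0.7008] w -2.7284199199191245e-05
```

View pics/w11.png

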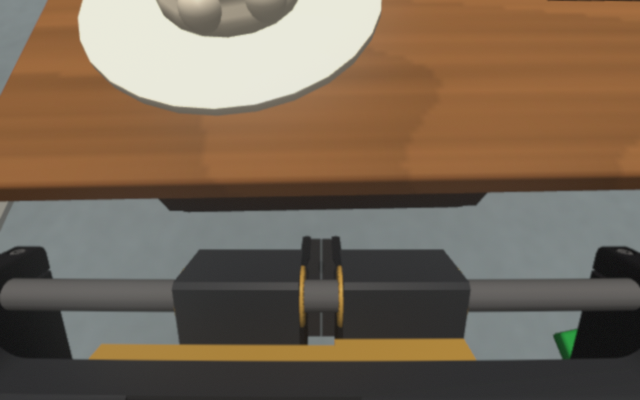

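View pics/s11.png

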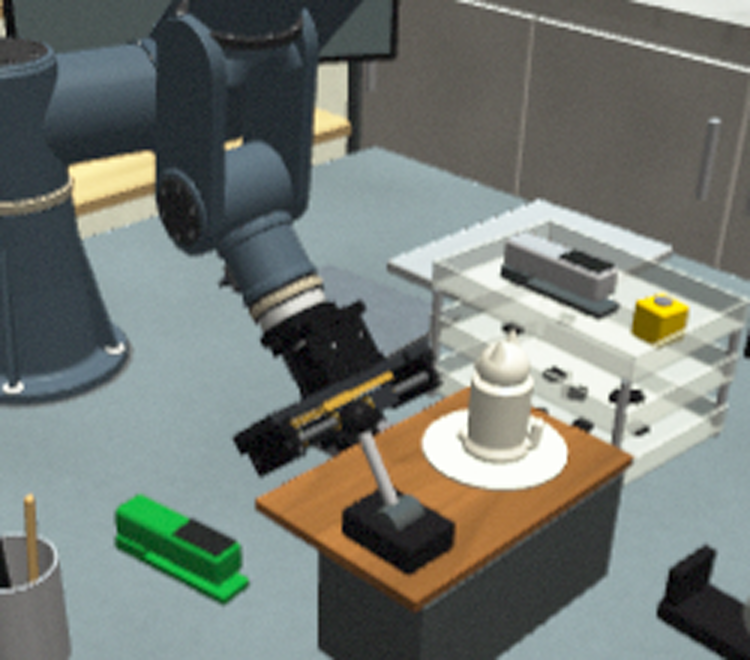

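The bar shows at wrist (160–487, 195–210), centred on the fingers. I'll move under it, then up.

>>> jog_arm(increments=[[[0,0,0,0.006,0,0.001,1],[0,0,0,0.012,0,0.002,1],[0,0,0,0.0125,0,0.005,1],[0,0,0,0.0125,0,0.009,1],[0,0,0,0.0125,0,0.012,1],[0,0,0,0.0125,0,0.012,1]]])

```text
time: 21.15
position: [0.5201, 0.0505, 0.0581]
tool_rot: [0.255, 0.662, -0.659, 0.251]
ft_force: [1.2, -0.4, -0.1]
grip_width: 0.0004
```

>>> jog_arm(increments=[[[0,0,0,0,0,0.002,1],[0,0,0,0,0,0.004,1],[0,0,0,0,0,0.005,1],[0,0,0,0,0,0.005,1]]])

```text
time: 21.55
position: [0.5193, 0.0506, 0.0628]
tool_rot: [0.254, 0.662, -0.659, 0.25]
ft_force: [-2.0, -1.2, -2.8]
grip_width: 0.0003
```

>>> jog_arm(increments=[[[0,0,0,0.001,0,0.002,1],[0,0,0,0.001,0,0.004,1],[0,0,0,0.001,0,0.005,1],[0,0,0,0.001,0,0.005,1],[0,0,0,0.001,0,0.005,1]]])

```text
time: 22.05
position: [0.5194, 0.0506, 0.0674]
tool_rot: [0.253, 0.662, -0.659, 0.249]
ft_force: [-4.4, -2.4, -4.6]
grip_width: 0.0004
```

```bash
python3 -c "
from h import *
delta(42,(.5195,.05,.068))
save('w12.png',camera('wrist'))"
```

```text
t 22.05 pos [0.5194 0.0506 0.0674] q [-0.1972  0.7958  2.36    2.9442  0.7409 -1.5658] 
d [ 0.6646  0.0022 -0.7472] z [-0.0035 -1.     -0.0061] rot [-0.3481 -0.345   0.2018] shift [ 0.0001 -0.0006  0.0006] ft [-4.3851 -2.414  -4.5809] w 0.00036954845943723926
```

View pics/w12.png

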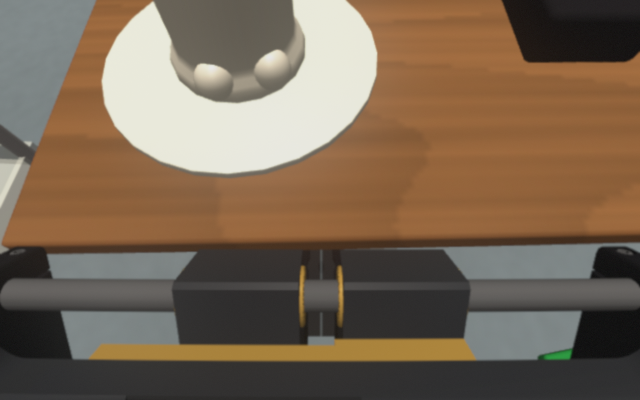

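>>> jog_arm(increments=[[[0,0,0,0,0,0.001,1],[0,0,0,0,0,0.002,1],[0,0,0,0,0,0.002,1],[0,0,0,0,0,0.002,1]]])

```text
time: 22.5
position: [0.5186, 0.0507, 0.0686]
tool_rot: [0.252, 0.663, -0.66, 0.248]
ft_force: [-2.8, -1.6, -10.5]
grip_width: -0.0002
```

>>> jog_arm(increments=[[[0,0,0,0,0,0,1],[0,0,0,0,0,0,1],[0,0,0,0,0,0,1]]])

```text
time: 22.8
position: [0.5186, 0.0507, 0.0685]
tool_rot: [0.252, 0.663, -0.66, 0.248]
ft_force: [-2.4, -1.2, -10.2]
grip_width: 0.0004
```

```bash
python3 -c "
from h import *
delta(42,(.5195,.05,.068))
save('s13.png',crop(camera('scene'),200,50,450,270,3))"
```

```text
t 22.8 pos [0.5186 0.0507 0.0685] q [-0.1972  0.7899  2.3598  2.9426  0.7318 -1.5638] 
d [ 0.6623  0.0024 -0.7492] z [-0.0035 -1.     -0.0063] rot [-0.3593 -0.5231  0.1983] shift [ 0.0009 -0.0007 -0.0005] ft [ -2.3868  -1.2447 -10.1597] w 0.0004315897856413229
```

View pics/s13.png

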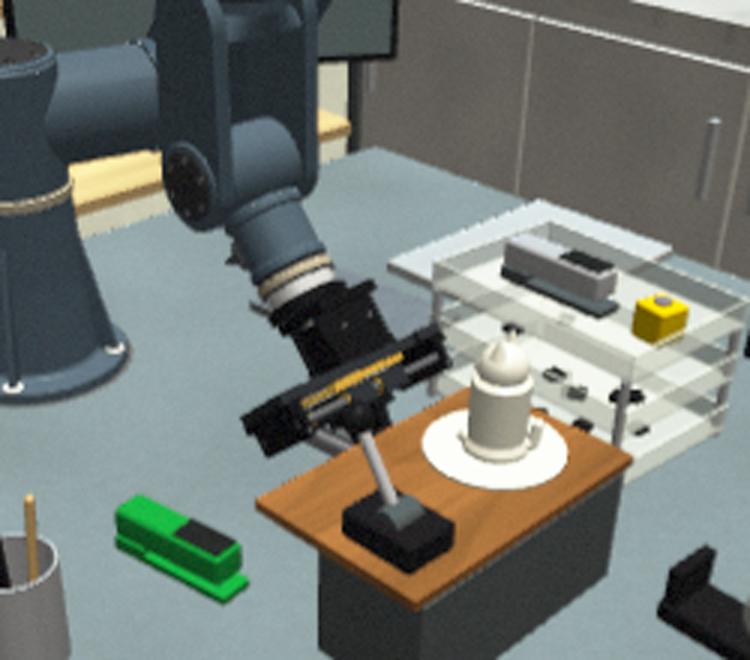

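Fz jumped to -10 N within about 1 mm, so the bar is at its stop and has been held over 0.5 s. Now I'll back out the way I came.

>>> jog_arm(increments=[[[0,0,0,0,0,-0.006,1],[0,0,0,0,0,-0.014,1],[0,0,0,-0.001,0,-0.02,1],[0,0,0,-0.006,0,-0.022,1],[0,0,0,-0.01,0,-0.022,1],[0,0,0,-0.012,0,-0.018,1],[0,2,0,-0.015,0,-0.01,1],[0,4,0,-0.02,0,0.0,1]]])

```text
time: 23.65
position: [0.4982, 0.0507, 0.0687]
tool_rot: [0.229, 0.671, -0.668, 0.225]
ft_force: [0.8, -0.1, 0.2]
grip_width: 0.0007
```

```bash
python3 -c "
from h import *
delta(30,(.48,.03,.15))"
```

```text
t 23.65 pos [0.4982 0.0507 0.0687] q [-0.1997  0.7452  2.3659  2.9294  0.6227 -1.55  ] 
d [ 0.6072  0.0024 -0.7945] z [-0.0041 -1.     -0.0062] rot [-0.3393  7.3875  0.2573] shift [-0.0182 -0.0207  0.0813] ft [ 0.827  -0.1299  0.1728] w 0.0006882405090643765
```

>>> jog_arm(increments=[[[0,3,0,-0.01,-0.01,0.025,1],[0,6,0,-0.018,-0.02,0.055,0.5],[0,8,0,-0.02,-0.03,0.09,0],[0,13,0,-0.022,-0.04,0.13,0],[0,20,0,-0.022,-0.05,0.17,0],[0,28,0,-0.02,-0.06,0.2,0],[0,36,0,-0.02,-0.07,0.23,0],[0,37,0,-0.02,-0.08,0.24,0]]])

```text
time: 24.45
position: [0.5022, 0.084, 0.1683]
tool_rot: [0.166, 0.751, -0.607, 0.2]
ft_force: [0.8, -0.1, 0.0]
grip_width: 0.0419
```

```bash
python3 -c "
from h import *
delta(0,(.577,-.066,.31))"
```

```text
t 24.45 pos [0.5022 0.084  0.1683] q [-0.2624  0.3872  2.1909  1.2862  0.3494  0.068 ] 
d [ 0.4914  0.2083 -0.8456] z [ 0.0995 -0.9781 -0.183 ] rot [-11.8295  30.0148  -2.8332] shift [ 0.0748 -0.15    0.1417] ft [ 0.7964 -0.0578  0.0174] w 0.04190500063383392
```

>>> jog_arm(increments=[[[-2,4,0,-0.01,-0.01,0.03,0],[-4,10,-1,-0.015,-0.03,0.06,0],[-7,16,-2,-0.01,-0.05,0.09,0],[-10,22,-3,0.0,-0.08,0.12,0],[-12,28,-3,0.02,-0.11,0.14,0],[-12,30,-3,0.05,-0.13,0.14,0],[-12,30,-3,0.06,-0.145,0.14,0],[-12,30,-3,0.06,-0.15,0.14,0]]])

```text
time: 25.25
position: [0.5672, -0.0689, 0.3114]
tool_rot: [-0.003, -0.704, 0.71, -0.002]
ft_force: [0.5, -0.6, 0.2]
grip_width: 0.0434
```

```bash
python3 -c "
from h import *
delta(0,(.577,-.066,.31))"
```

```text
t 25.25 pos [ 0.5672 -0.0689  0.3114] q [-0.3134  0.3595  1.4622 -0.0055  1.3105  1.2609] 
d [ 0.0073 -0.008  -0.9999] z [-0.0022 -1.      0.008 ] rot [0.4562 0.4178 0.1251] shift [ 0.0098  0.0029 -0.0014] ft [ 0.4651 -0.639   0.1786] w 0.04337074184336057
```

Run:
```python
from h import *
ci=camera_info("wrist");save("w14.png",camera("wrist"))
np.savez("w14.npz",K=ci['K'],k1=ci['k1'],R=ci['R'],t=ci['t'])
save('s14.png',crop(camera('scene'),250,90,450,270,3.3))
```

```text
(no output)
```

View pics/w14.png

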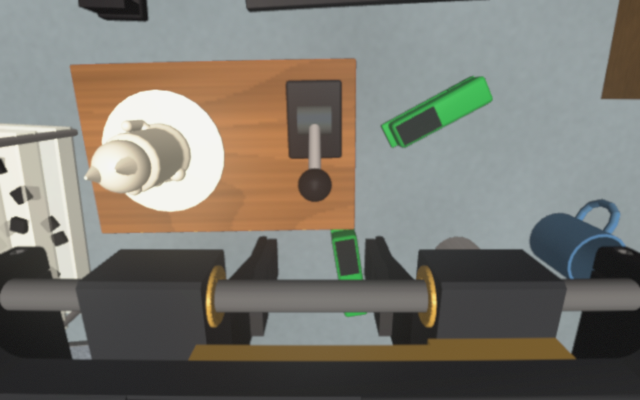

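View pics/s14.png

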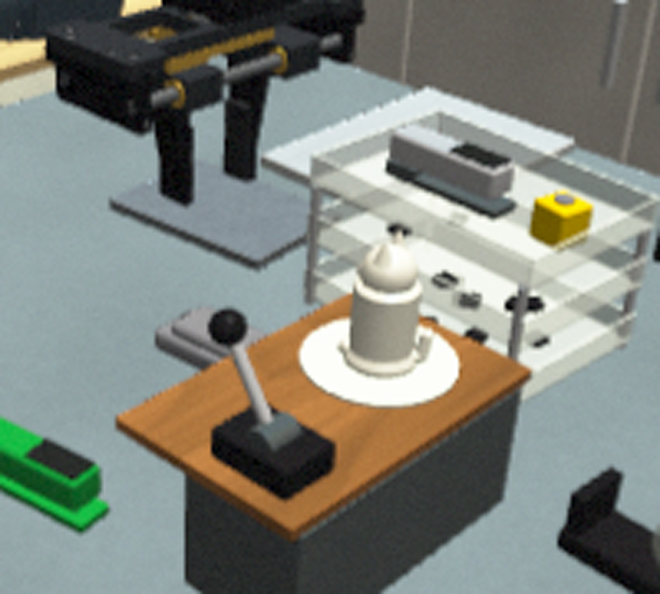

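Run:
```python
from h import *
W=dict(np.load("w14.npz"));S=camera_info("scene")
s=(250+228/3.3-.35,90+326/3.3-.35)
print(tri([(W,(314.5,185.5)),(S,s)]),atz(W,(314.5,185.5),.207))
delta(0,(.577,-.066,.190))
```

```text
(array([ 0.5802, -0.066 ,  0.2135]), [np.float64(0.0003030596601439665), np.float64(0.00030305966014397974)]) [ 0.5789 -0.0657  0.207 ]
t 25.35 pos [ 0.5632 -0.0679  0.3088] q [-0.3151  0.3582  1.4716 -0.0035  1.3087  1.2606] 
d [ 0.0019 -0.0042 -1.    ] z [-0.004  -1.      0.0042] rot [0.2401 0.1075 0.2265] shift [ 0.0138  0.0019 -0.1188] ft [-0.4169  0.1801 -0.7717] w 0.043625545710293104
```

>>> jog_arm(increments=[[[0,0,0,0.015,0.002,-0.03,0],[0,0,0,0.015,0.002,-0.07,0],[0,0,0,0.015,0.002,-0.1,0],[0,0,0,0.015,0.002,-0.116,0],[0,0,0,0.015,0.002,-0.118,0],[0,0,0,0.015,0.002,-0.118,0]]])

```text
time: 25.95
position: [0.5763, -0.0649, 0.1904]
tool_rot: [-0.001, -0.706, 0.708, 0.002]
ft_force: [-1.1, -0.2, 1.2]
grip_width: 0.0436
```

>>> jog_arm(increments=[[[0,0,0,0,0,0,1],[0,0,0,0,0,0,1],[0,0,0,0,0,0,1],[0,0,0,0,0,0,1],[0,0,0,0,0,0,1]]], squeeze=8)

```text
time: 26.45
position: [0.5763, -0.0649, 0.1911]
tool_rot: [-0.001, -0.706, 0.708, 0.001]
ft_force: [-2.0, 0.2, 2.9]
grip_width: 0.0248
```

>>> jog_arm(increments=[[[0,0,0,0.0055,0,0.0043,1],[0,0,0,0.0114,0,0.008,1],[0,0,0,0.0176,0,0.0113,1],[0,0,0,0.0241,0,0.0139,1],[0,0,0,0.0307,0,0.0161,1],[0,0,0,0.0376,0,0.0176,1],[0,0,0,0.0445,0.001,0.0185,1],[0,0,0,0.0515,0.001,0.0188,1]]])

```text
time: 27.25
position: [0.6273, -0.0642, 0.2094]
tool_rot: [-0.0, -0.706, 0.708, 0.002]
ft_force: [-1.6, -1.0, -9.4]
grip_width: 0.0253
```

Run:
```python
from h import *
delta(0,(.6257,-.065,.207))
save('s15.png',crop(camera('scene'),250,90,450,270,3.3))
```

```text
t 27.25 pos [ 0.6273 -0.0642  0.2094] q [-0.2768  0.5506  1.4293 -0.0046  1.1639  1.2994] 
d [-0.0032 -0.0035 -1.    ] z [-0.0035 -1.      0.0035] rot [ 0.2014 -0.1836  0.2014] shift [-0.0016 -0.0008 -0.0024] ft [-1.6161 -1.0197 -9.4046] w 0.025340864773232365
```

View pics/s15.png

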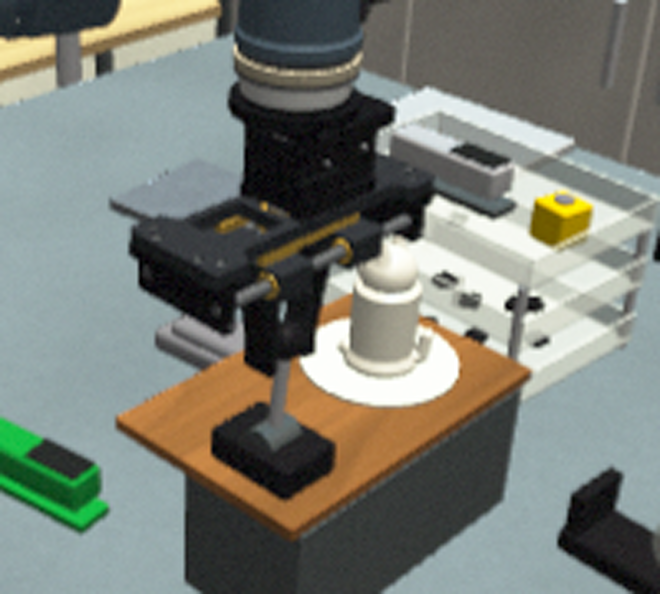

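The lever stands about upright. I'll release it and rise.

>>> jog_arm(increments=[[[0,0,0,-0.001,0,-0.002,1],[0,0,0,-0.001,0,-0.0025,1],[0,0,0,-0.001,0,-0.0025,0],[0,0,0,-0.001,0,-0.0025,-0.3],[0,0,0,-0.001,0,-0.0025,-0.3],[0,0,0,-0.001,0,-0.0025,-0.3],[0,0,0,-0.001,0,-0.0025,-0.3]]])

```text
time: 28.0
position: [0.6276, -0.0642, 0.207]
tool_rot: [-0.001, -0.706, 0.708, 0.002]
ft_force: [0.2, -0.0, -0.5]
grip_width: 0.0536
```

>>> jog_arm(increments=[[[0,0,0,0,0,0.02,-0.3],[0,0,0,0,0,0.06,-0.3],[0,0,0,0,0,0.1,-0.3],[0,0,0,-0.02,0,0.14,-0.3],[0,0,0,-0.04,0,0.16,-0.3],[0,0,0,-0.06,0,0.16,-0.3],[0,0,0,-0.06,0,0.16,-0.3]]])

```text
time: 28.7
position: [0.5658, -0.064, 0.3684]
tool_rot: [-0.001, -0.706, 0.708, 0.002]
ft_force: [0.2, 0.5, -0.1]
grip_width: 0.0565
```

Run:
```python
from h import *
ci=camera_info("wrist");save("w16.png",camera("wrist"))
np.savez("w16.npz",K=ci['K'],k1=ci['k1'],R=ci['R'],t=ci['t'])
save('s16.png',crop(camera('scene'),120,90,450,340,2.2))
save('t16.png',camera('top')); delta(0,(.6,-.065,.3))
```

```text
t 28.85 pos [ 0.568  -0.0643  0.3666] q [-0.3063  0.3213  1.3691 -0.0034  1.4512  1.2688] 
d [-0.0011 -0.0032 -1.    ] z [-0.0039 -1.      0.0032] rot [ 0.1832 -0.0603  0.2236] shift [ 0.032  -0.0007 -0.0666] ft [ 0.5957 -0.4689  0.0734] w 0.056806296139684256
```

View pics/w16.png

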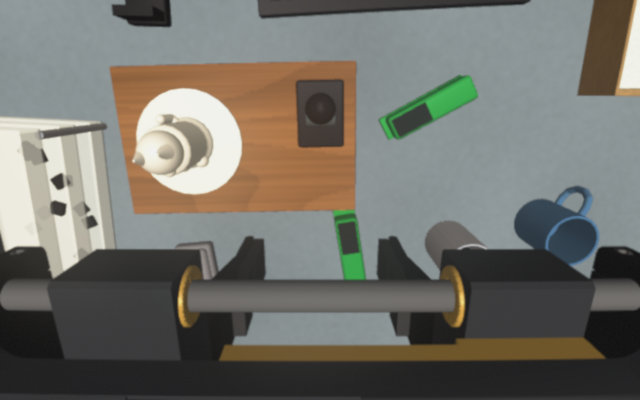

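View pics/s16.png

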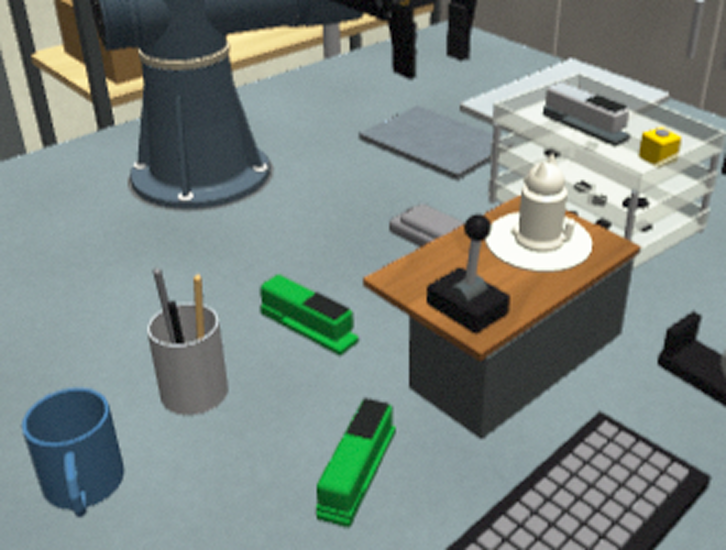

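View pics/t16.png

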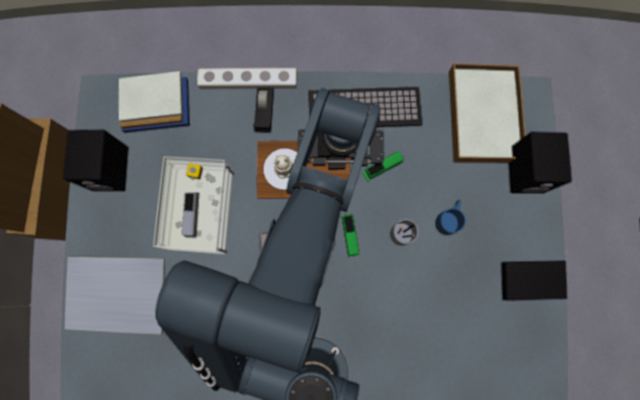

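The knob shows at wrist (320,108), the cat upright, the bystanders in place. Last I'll check the lever angle.

Run:
```python
from h import *
W=dict(np.load("w16.npz"));S=camera_info("scene")
s=(120+478/2.2-.27,90+228/2.2-.27)
X,_=tri([(W,(320.5,108)),(S,s)]);print(X,_,atz(W,(320.5,108),.226))
print("ang",.7+np.arctan2(X[0]-.6257,X[2]-.146), .7+np.arcsin((atz(W,(320.5,108),.226)[0]-.6257)/.08))
print("block",atz(W,(297,81),.149),atz(W,(343,81),.149),atz(W,(298,146),.149),atz(W,(343,146),.149))
```

```text
[ 0.6336 -0.0656  0.2257] [np.float64(0.0003965082319347503), np.float64(0.0003965082319347327)] [ 0.6339 -0.0653  0.226 ]
ang 0.7989927459488946 0.8030241412262898
block [ 0.6587 -0.0415  0.149 ] [ 0.6585 -0.0888  0.149 ] [ 0.592  -0.0412  0.149 ] [ 0.5918 -0.0897  0.149 ]
```

The lever measures about 0.80, too close to 0.83. The lift force of 9 N during the swing also suggests the lever started a little above 0, so I'll re-grip and bring it back 7 mm.

>>> jog_arm(increments=[[[0,0,0,0.03,-0.001,0,-0.3],[0,0,0,0.065,-0.001,0,-0.3],[0,0,0,0.065,-0.001,-0.04,-0.3],[0,0,0,0.065,-0.001,-0.08,-0.3],[0,0,0,0.065,-0.001,-0.12,-0.3],[0,0,0,0.065,-0.001,-0.15,-0.3],[0,0,0,0.065,-0.001,-0.16,-0.3],[0,0,0,0.065,-0.001,-0.16,-0.3]]])

```text
time: 29.65
position: [0.6325, -0.0651, 0.2042]
tool_rot: [0.001, -0.706, 0.708, 0.003]
ft_force: [-0.5, 0.9, 0.2]
grip_width: 0.0569
```

>>> jog_arm(increments=[[[0,0,0,0,0,0,1],[0,0,0,0,0,0,1],[0,0,0,0,0,0,1],[0,0,0,0,0,0,1],[0,0,0,0,0,0,1],[0,0,0,0,0,0,1]]])

```text
time: 30.25
position: [0.6329, -0.0643, 0.2051]
tool_rot: [-0.0, -0.707, 0.707, 0.003]
ft_force: [-0.1, 2.8, 3.0]
grip_width: 0.0252
```

>>> jog_arm(increments=[[[0,0,0,-0.003,0,0,1],[0,0,0,-0.006,0,0,1],[0,0,0,-0.007,0,0,1],[0,0,0,-0.007,0,0,1],[0,0,0,-0.007,0,0,0],[0,0,0,-0.007,0,0,-0.3],[0,0,0,-0.007,0,0,-0.3],[0,0,0,-0.007,0,0,-0.3]]])

```text
time: 31.05
position: [0.6256, -0.0644, 0.2047]
tool_rot: [0.0, -0.707, 0.707, 0.003]
ft_force: [0.1, 0.8, 1.0]
grip_width: 0.0494
```

>>> jog_arm(increments=[[[0,0,0,0,0,0.02,-0.3],[0,0,0,0,0,0.06,-0.3],[0,0,0,0,0,0.1,-0.3],[0,0,0,-0.02,0,0.14,-0.3],[0,0,0,-0.04,0,0.16,-0.3],[0,0,0,-0.06,0,0.16,-0.3],[0,0,0,-0.06,0,0.16,-0.3]]])

```text
time: 31.75
position: [0.5637, -0.0643, 0.3659]
tool_rot: [0.0, -0.707, 0.708, 0.003]
ft_force: [0.4, 0.1, 0.4]
grip_width: 0.0567
```

Run:
```python
from h import *
ci=camera_info("wrist");save("w17.png",camera("wrist"))
np.savez("w17.npz",K=ci['K'],k1=ci['k1'],R=ci['R'],t=ci['t'])
save('s17.png',crop(camera('scene'),310,130,430,270,4))
```

```text
(no output)
```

View pics/w17.png

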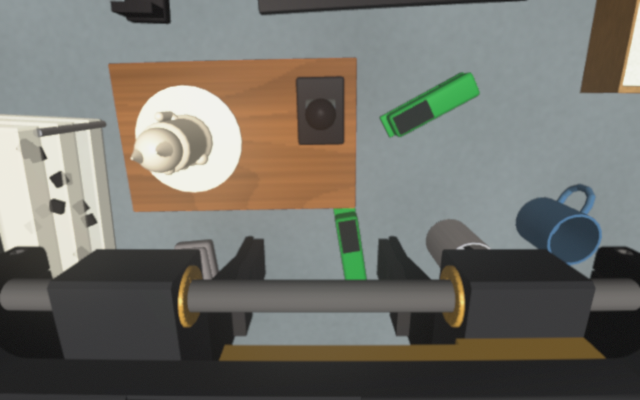

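View pics/s17.png

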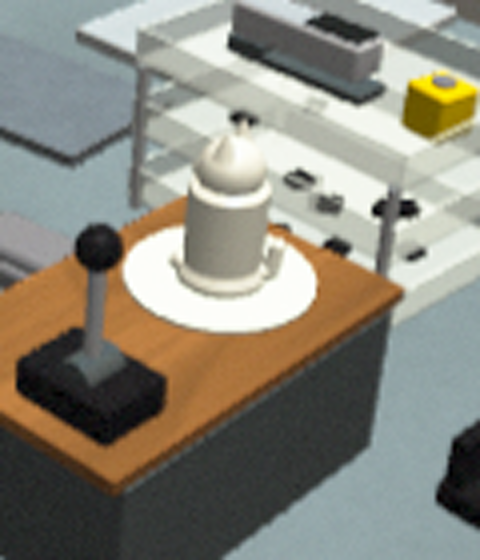

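Run:
```python
from h import *
W=dict(np.load("w17.npz"));S=camera_info("scene")
s=(310+99/4-.375,130+248/4-.375)
X,_=tri([(W,(320.5,114)),(S,s)]);print(X,_,"ang",.7+np.arctan2(X[0]-.6257,X[2]-.146))
print("block x",[atz(W,p,.149) for p in [(297,78),(343,78),(299,144),(343,144)]])
for a in (.5,.6,.7,.8,.9): print(a,proj(S,[.6257+.08*np.sin(a-.7),-.065,.146+.08*np.cos(a-.7)]),proj(S,[.6257,-.065,.146]),"meas",s)
```

```text
[ 0.6262 -0.0656  0.2265] [np.float64(0.0004865840864574293), np.float64(0.00048658408645768555)] ang 0.7061084963170194
block x [array([ 0.6585, -0.0416,  0.149 ]), array([ 0.6584, -0.0883,  0.149 ]), array([ 0.5916, -0.0422,  0.149 ]), array([ 0.5914, -0.0892,  0.149 ])]
0.5 [329.1453 189.3412] [333.0428 222.6122] meas (334.375, 191.625)
0.6 [331.8668 190.328 ] [333.0428 222.6122] meas (334.375, 191.625)
0.7 [334.6339 191.666 ] [333.0428 222.6122] meas (334.375, 191.625)
0.8 [337.4154 193.346 ] [333.0428 222.6122] meas (334.375, 191.625)
0.9 [340.179  195.3538] [333.0428 222.6122] meas (334.375, 191.625)
```

```bash
python3 -c "
from h import *
print(get_obs()['time'],get_obs()['ft_force']);print(hand_in())"
```

```text
31.85 [ 0.209  -0.6941 -0.786 ]
the job is handed in; nothing more can be done
None
```

I did all four steps in order and handed the job in at about 32 s of the 72 s allowed. No verdict came back.

**What the last checks showed**
- **Stapler:** it lies flat and released in the middle of the top tray, clear of the fidget cube.
- **Cat:** it stands upright on the panel, about 3–4 mm from the centre as measured from the wrist camera. It was set down with little contact force.
- **Power bar:** I held it up for over half a second. The force rose steadily to about 4.6 N, then jumped to about 10 N within roughly 1 mm, so I take it that the bar reached its stop. The bar itself was hidden from the cameras, and I saw no change in the light. I estimate it moved at least 4.6 mm. The force on the tool was back near zero once I withdrew, but I couldn't see the bar spring back.
- **Dimmer lever:** it now measures 0.71 rad, against 0.70 for straight up.
- **Bystanders:** the pen cup, mug, fidget cube, mouse and both green staplers look to be in their original places in the pictures.

**What went wrong or disagreed**
- **First stapler grasp:** I lifted before the fingers had closed. The stapler hadn't moved, and the second try worked.
- **Stapler direction:** it lay roughly along the plinth's x, not along y as the text says.
- **First lever swing:** it ended near 0.80 rad, because the lever seems to have started about 0.1 rad further up than stated. I gripped it again and brought it back.
- **Elbow joint:** joint 3 read 2.442 rad for a moment on the way to the bar, against a stated limit of 2.44.

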